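# Load a cuvette strip into the strip photometer

### The job

Take the full six-cell cuvette strip out of its rack and load it upright in the sloping channel of the photometer: push its upper end against the spring follower, drop it in behind the nose stop and let the spring hold it against the stop, flat on the channel floor. Then swing the hold-down rail fully shut over it. Leave the three-cell half strip in the rack and do not disturb the other things on the bench.

Things in the scene. Friction and masses are not known exactly. Their poses are not given: they have to be found in the camera images.
- photometer: White wedge-shaped bench instrument, fixed to the bench, 161 long x 104 wide x about 110 mm high, its top sloping up at 30 degrees along its own +x, which points away from the robot and to the left. Origin: centre of its underside on the bench; z up.
- channel: Strip channel on the slope, fixed to the photometer. Origin: centre line of its floor, at the inner face of the nose stop (the low end). x runs up the slope, 30 degrees above horizontal; y across; z square to the floor. Inside width 17 mm; side walls from x = -3 to 115 mm, 19 mm high, flared at the top to 27 mm inside. Their black lamp barrels at x = 11 mm reach 45 mm to either side, 17 mm high.
- nose_stop (a point): Top middle of the nose stop's inner face, 12 mm over the channel floor. The stop is a steel block 8 mm thick and 27 mm wide that closes the low end of the channel.
- strip_home (a point): Where the strip's origin lies when it is home: on the channel floor, 40 mm up from the nose stop's face. The strip's x then runs along the channel (either way round) and its z along the channel's z.
- follower (a joint): Travel in m of the spring follower, a steel block in the channel, 14 mm thick, 14.5 mm wide, top 40 mm over the floor. 0: at rest, face 58 mm up the channel from the nose stop; grows as it is pushed up the slope, at most 0.037; about 0.022 with the six-cell strip home. Its spring pushes it towards the nose stop, 3 N at 0 and 8.5 N at 0.037.
- follower_face (a point): Centre of the follower's face towards the nose stop, 20 mm over the channel floor.
- rail (a joint): Angle in rad of the hold-down rail, a straight steel strip 20 mm wide, 4 mm thick. 0: shut, free end towards the nose stop, underside 46 mm and outer face 50 mm over the channel floor (a seated strip is 45 mm tall). Grows as the free end swings up and over; vertical at 2.09; starts at 1.75 to 2.1. Hinge friction (0.055 N m) keeps it where it is left. It cannot shut on a strip that is not down.
- rail_hinge (a point): Hinge axis of the rail at its middle; the axis is the channel's y. In the channel frame at x = 124, z = 51 mm, between two cheeks 58 mm high, 39 mm wide over all.
- rail_tip (a point): Point near the free end of the rail, in the middle of its outer face, 136 mm from the hinge, where a slightly upturned finger tab, 16 mm long, begins.
- strip_rack: Grey plastic rack, fixed, 112 x 138 x 18 mm, with three parallel slots along its x at y = -45, 0 and 45 mm, each 85 x 16.5 mm and 12 mm deep (slot floor 6 mm over the bench). The strips stand in the two outer slots, either way round; the middle one is empty. Origin: centre of the underside.
- full_strip: The strip to load: six white cuvette cells in a row, 80 mm long (x), 14 mm wide (y), 45 mm tall (z), 35 to 70 g, same shape end for end. Stands upright in an outer slot of the rack, 33 mm of it above the rack. Origin: centre of its underside, z up along the cells.
- half_strip: A broken-off strip of three such cells, 40 mm long, 14 mm wide, 45 mm tall, in the other outer slot; stays there. Origin: centre of its underside.
- beaker: Small clear beaker, 57 mm wide, 66 mm high, a bystander. Origin: centre of its underside.
- rinse_bottle: White bottle with white cap, 60 mm wide, 121 mm high, a bystander. Origin: centre of its underside.
- marker_black: Black marker pen lying on the bench, 14 x 138 x 16 mm, a bystander. Origin: centre of its underside.
Not all that is in view belongs to the job. What is shaped like the half_strip but black or turquoise is not meant.

How it is judged:
On the way, in this order (a step that is already met when the one before it is completed fails the run):
1. the six-cell strip is down in the channel, between the nose stop and the pressed-back follower (x of full_strip in the frame of channel between 0.037 and 0.055 m and y of full_strip in the frame of channel between -0.004 and 0.004 m and z of full_strip in the frame of channel between -0.003 and 0.006 m and value of joint follower above 0.016 m), for 0.2 s.
2. the rail is shut over it (value of joint rail below 0.05 rad), for 0.2 s.
At the end, for the whole second after the job is handed in: The six-cell strip is home in the channel to 2.5 mm along, 3 mm across, 3 mm in height and about 4 degrees, the follower pressed back at least 18 mm; the rail is within 0.05 rad of shut; the half strip still stands in the rack; all at rest (x of full_strip in the frame of channel between 0.0375 and 0.0425 m and y of full_strip in the frame of channel between -0.003 and 0.003 m and z of full_strip in the frame of channel between -0.002 and 0.003 m and angle between the x axis of full_strip and the x axis of channel, either way round below 0.06 rad and angle between the z axis of full_strip and the z axis of channel, either way round below 0.1 rad and value of joint follower above 0.018 m and value of joint rail below 0.05 rad and linear speed of full_strip below 0.02 m/s and z of half_strip in the frame of strip_rack below 0.009 m and angle between half_strip's own z axis and vertical below 0.15 rad); the robot touches nothing.
It fails at once if the half strip is taken from the rack (z of half_strip in the frame of strip_rack above 0.022 m).
It fails at once if the beaker, the bottle or the marker is pushed more than 3 cm away or knocked over (distance of any of beaker, rinse_bottle, marker_black from where it was at the start of the episode above 0.03 m or angle between any of beaker, rinse_bottle's own z axis and vertical above 0.6 rad).
It also fails if it takes over 61 s, if anything falls off the work surface, if the arm or the gripper's body presses on something with over 40 N, if the wrist force passes 120 N, or if a joint passes its speed limit or range.

### The arm

A 6-joint arm with a two-finger parallel gripper is mounted at the origin on a cart in front of the work surface, level with it; the furniture and walls round the work are solid. World frame = base frame: x ahead of the robot, y to its left, z up, the work surface at z = 0. Lengths are in m, angles in rad, forces in N, time in s.
With the tool pointing down it reaches from about 0.35 to 0.775 m from the base axis. Payload 7.3 kg.
Tool frame: the origin (TCP) lies midway between the tips of the shut fingers; the grasp point (between the pads) lies 19 mm behind it; z points along the fingers, y is the direction in which the jaws open and shut (so a half turn about z gives the same grasp; the last joint's range is limited). The gripper opens to 92 mm and grips with 3 to 60 N. Pads are 19 mm wide; open, the fingers measure 130 mm over their backs; the gripper's body (75 mm by 190 mm) begins 47 mm behind the grasp point.
Start: joints at [1.061, 0.342, 1.524, -0, 1.275, -0.146], TCP at [0.187, 0.491, 0.204] pointing down, gripper open.
Joint ranges: [-2.53, 2.53], [-0.77, 2.02], [0.04, 2.7], [-1, 4.14], [0.28, 2.66], [-3.11, 3.11]. Speed limits (rad/s): [2.57, 2.57, 3.14, 3.14, 3.14, 3.14].

### API

Orientations are given as [roll, pitch, yaw] about the fixed x, y, z axes, in that order (R = Rz(yaw) Ry(pitch) Rx(roll)).
In Python, from cell import robot gives the robot as it stands.
- The arm moves only by the shell command python3 -m crank 'ROWS' [FORCE]. ROWS is a JSON object of lists of equal length, an entry for each row: "claw": the opening, from 0 (shut) to 1 (fully open); "delta_pos": the shift along the tool's x, y, z in units of 25 mm (1.0 is 25 mm), a list of three; "roll": the turn about the tool's z in units of 6 degrees (1.0 is 6 degrees). In form: {"claw": [claw, ...], "delta_pos": [[dx, dy, dz], ...], "roll": [roll, ...]}. A call has exactly 8 rows; each row is the pose to reach, as a shift and turn from the pose commanded when the call began, along the tool's axes at that moment; what a row does not reach only later rows make up. A row lasts 1/12 s, in which the tool goes at most 41.7 mm and 7.16 degrees, less where a joint would pass 70% of its speed; a pose out of reach is approached as far as the arm can. A call with a gripper value outside its range is refused whole. The fingers move at their own pace and stop on an object; FORCE is the grip in N (left out, the last holds). Time passes only in rows, so rows that repeat a pose let the fingers close, or fill a call up. It gives the time, the measured TCP pose, the force and the opening at its end, in the units of the state.
- robot.observe(): the state, without advancing time (a new reading comes with each control period).
- robot.read_camera(name): name is "scene" or "top"; returns a dict with "color" (400x640x3 uint8, blue, green, red), "fx", "fy", "cx", "cy" (pixels), "rvec" (rotation vector, rad) and "tvec" (3), from world to camera coordinates, as OpenCV has them. Camera axes: x right, y down, z forward; pixel columns grow to the right and rows downward; lengths in m; the calibration is good to about 2 mm. A picture is of the moment at which its call begins. There is no depth.
- robot.hand_in(): hands the job in, once; it reports no verdict.
The state is a dict: "time": time; "qpos": joint angles; "qvel": joint speeds; "joint_efforts": joint torques, N m; "tool_pos": TCP position; "tool_rot": TCP orientation; "contact_force": force on the tool from outside, world axes, zero at the start; "torque": the same for the moment, N m; "opening": finger opening in m.
Only numpy, scipy, OpenCV 4.12 (cv2) and the standard library are available. Lean on these libraries where they do the work, as an engineer would, in place of code of your own. Each camera call takes 0.05 s, during which the arm holds its last target.

## Working session

There is one attempt and no reset: what is moved stays moved. The work goes in short steps, Python scripts to look and compute and a shell command to move; the robot and the scene stay as the last step left them, time stands still between calls to the robot, and variables do not carry over. Pictures are saved under pics/ and viewed, and the job is handed in when it is done.

```bash
ls; mkdir -p pics; python3 - <<'E'
from cell import robot
import cv2
for n in ("scene","top"):
    d=robot.read_camera(n); cv2.imwrite(f"pics/{n}0.png",d["color"])
    print(n,d["fx"],d["fy"],d["cx"],d["cy"],d["rvec"],d["tvec"])
print(robot.observe())
E
```

```text
pics
scene 373.33039289410704 373.33039289410704 321.4128683990378 197.71579594357215 [ 2.22366844 -0.83831424  0.35306462] [-0.43043453  0.28497588  0.76500424]
top 512.6505190393025 512.6505190393025 310.0867746060122 206.79777888388782 [ 2.17404099 -2.05335117  0.2123581 ] [-0.0700976   0.53739842  1.41216949]
{'time': 0.1, 'qpos': array([ 1.06100230e+00,  3.42656410e-01,  1.52488940e+00, -2.40370540e-05,
        1.27542161e+00, -1.46007694e-01]), 'qvel': array([ 4.12090941e-04, -6.33996626e-04, -3.29793616e-03,  7.65109719e-04,
       -2.75670315e-05, -7.14613040e-04]), 'joint_efforts': array([ 1.36507129e-03, -4.32002699e+01, -2.44693851e+01,  7.19034160e-02,
        5.25773806e-02, -6.02084015e-05]), 'tool_pos': array([0.18660242, 0.4903041 , 0.20342395]), 'tool_rot': array([-3.14022917e+00, -1.77271623e-04,  2.77781321e+00]), 'contact_force': array([0.37845679, 0.16130907, 0.26209334]), 'torque': array([0.00240617, 0.00860061, 0.03884116]), 'opening': 0.09202569367650941}
```

View pics/scene0.png

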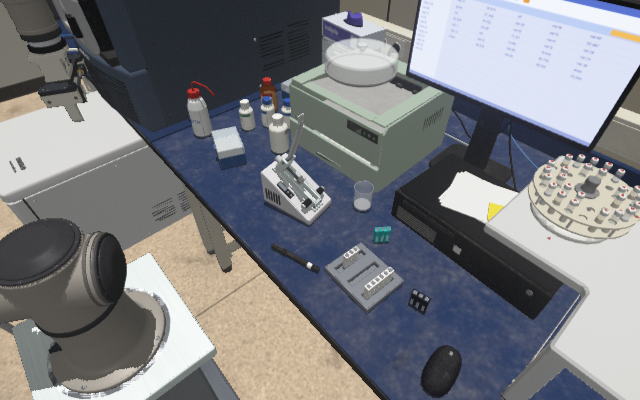

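View pics/top0.png

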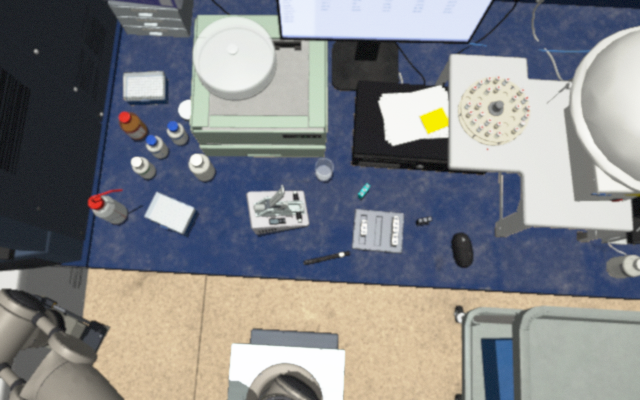

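```bash
cat > h.py <<'E'
import numpy as np, cv2
from scipy.spatial.transform import Rotation as R
from cell import robot
import pickle,os
def cam(n): 
    d=robot.read_camera(n); return d
def P(d): return cv2.Rodrigues(np.array(d["rvec"],float))[0],np.array(d["tvec"],float).reshape(3)
def proj(d,p):
    Rm,t=P(d); c=(np.atleast_2d(p)@Rm.T)+t
    return np.c_[d["fx"]*c[:,0]/c[:,2]+d["cx"],d["fy"]*c[:,1]/c[:,2]+d["cy"]]
def ray(d,u,v):
    Rm,t=P(d); o=-Rm.T@t; r=Rm.T@np.array([(u-d["cx"])/d["fx"],(v-d["cy"])/d["fy"],1]); return o,r
def atz(d,u,v,z):
    o,r=ray(d,u,v); return o+r*(z-o[2])/r[2]
def crop(d,x0,y0,x1,y1,s,fn):
    cv2.imwrite(fn,cv2.resize(d["color"][y0:y1,x0:x1],None,fx=s,fy=s,interpolation=cv2.INTER_CUBIC))
E
python3 - <<'E'
from h import *
for n in("scene","top"):
    d=cam(n); pickle.dump(d,open(n+"0.pkl","wb"))
    if n=="scene":
        crop(d,250,100,350,230,4.5,"pics/s_ph.png"); crop(d,315,220,440,320,6,"pics/s_rk.png")
    else:
        crop(d,235,145,345,245,6,"pics/t_ph.png"); crop(d,340,195,440,265,8,"pics/t_rk.png")
    o,r=ray(d,320,200);print(o,r)
E
```

```text
[ 0.0942121  -0.54280106  0.74041051] [ 0.46591158  0.53355016 -0.70590536]
[ 0.24683273 -0.04997928  1.49147883] [ 0.21430373 -0.01129409 -0.97698317]
```

View pics/s_ph.png

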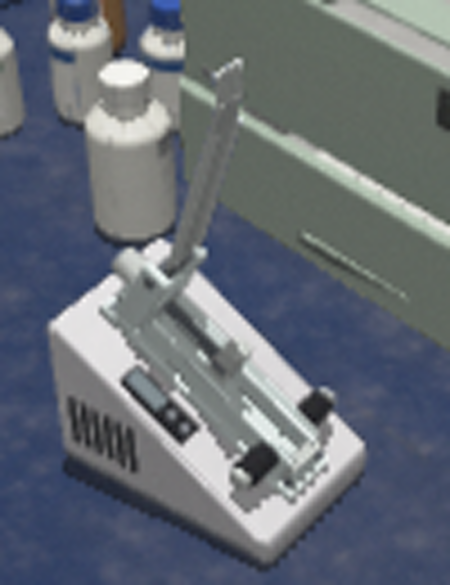

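View pics/s_rk.png

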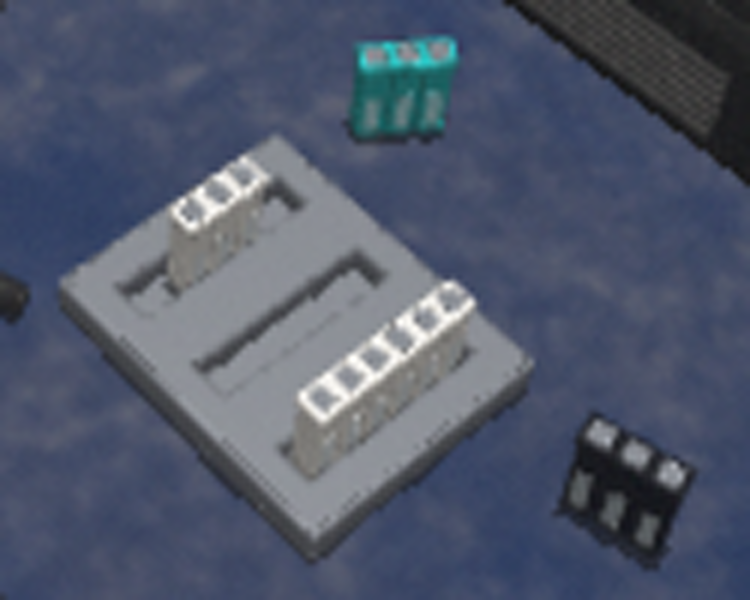

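View pics/t_ph.png

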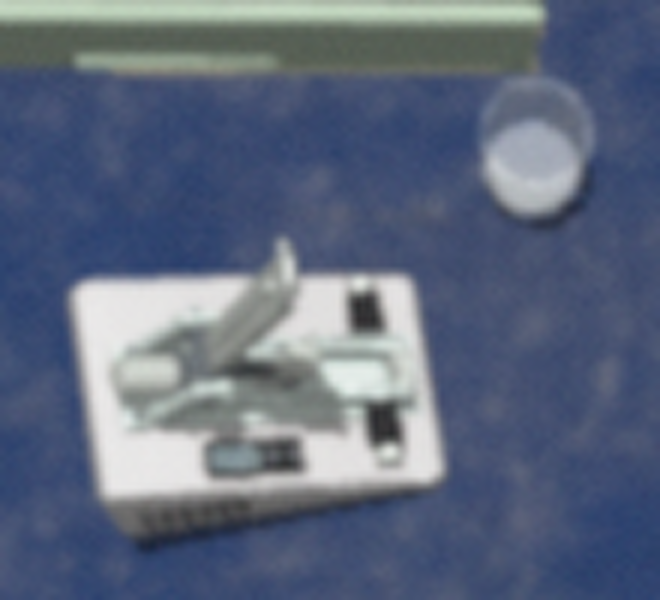

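View pics/t_rk.png

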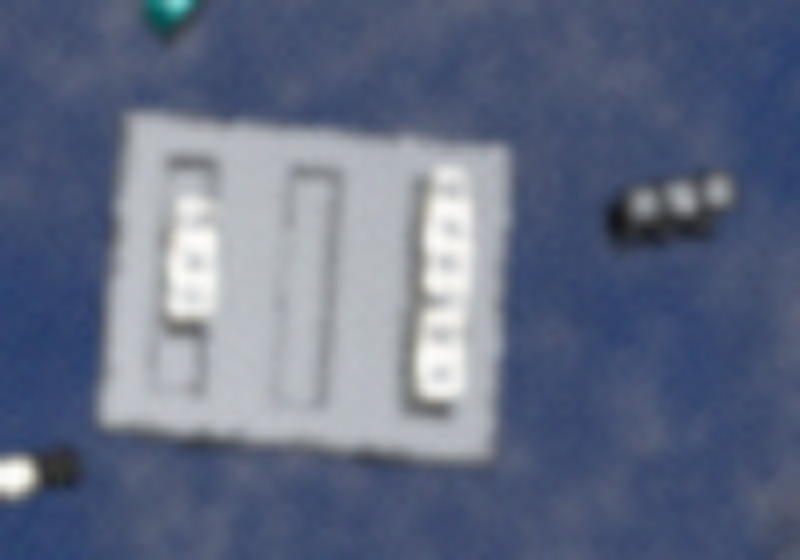

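```bash
python3 - <<'E'
from h import *
d=pickle.load(open("scene0.pkl","rb")); crop(d,258,150,335,222,10,"pics/s_ph2.png")
d=pickle.load(open("top0.pkl","rb")); crop(d,242,180,318,240,10,"pics/t_ph2.png")
E
```

```text
(no output)
```

View pics/s_ph2.png

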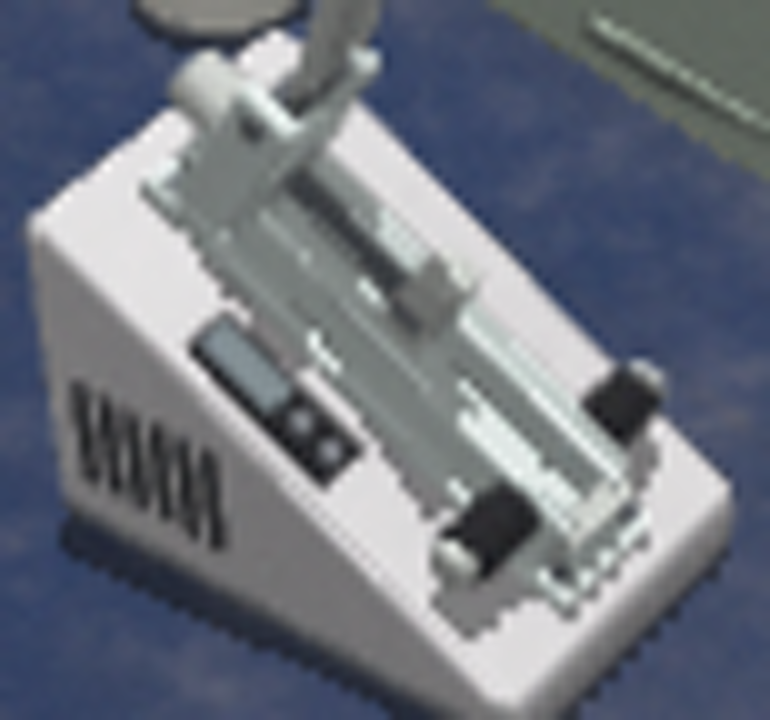

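View pics/t_ph2.png

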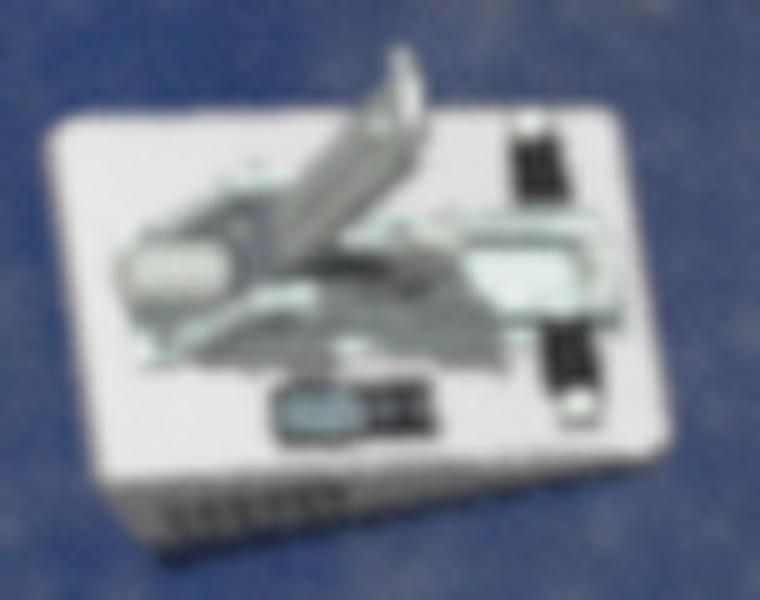

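```bash
cat > fit.py <<'E'
from h import *
from scipy.optimize import least_squares
D={n:pickle.load(open(n+"0.pkl","rb")) for n in("scene","top")}
def un(p,off,s): return ((np.array(p,float)+.5)/s-.5)+off
def Rz(a): return R.from_euler("z",a).as_matrix()
def chan(q):  # q: X,Y,yaw,h0,cx,cy,cz
    Rw=Rz(q[2]); o=np.array([q[0],q[1],0])+Rw@np.array([q[4],q[5],q[6]])
    return o,Rw@R.from_euler("y",-30,degrees=True).as_matrix()
def body(q):
    h0=q[3];h1=h0+.161*np.tan(np.pi/6)
    L=[[-.0805,-.052,h0],[-.0805,.052,h0],[.0805,-.052,h1],[.0805,.052,h1]]
    return np.array(L)@Rz(q[2]).T+[q[0],q[1],0]
def cp(q,pts):
    o,Rc=chan(q); return np.array(pts)@Rc.T+o
S=lambda p:un(p,(258,150),10); T=lambda p:un(p,(242,180),10)
if __name__=="__main__":
    # +x away and left; yaw ~ 80-95deg?  channel y+ is to the robot side(-x)
    obs=[]
    for b,s,t in [(0,(732,488),(622,105)),(1,(497,705),(672,457)),(2,(285,32),(46,115)),(3,(35,212),(100,482))]:
        obs+=[("body",b,"scene",S(s),1.5),("body",b,"top",T(t),1.5)]
    B=.0; 
    obs+=[("ch",[.011,.045,None],"scene",S((452,560)),1),("ch",[.011,-.045,None],"scene",S((652,378)),1),
          ("ch",[.011,.045,None],"top",T((577,408)),1),("ch",[.011,-.045,None],"top",T((531,122)),1)]
    obs+=[("ch",[.058,-.00725,.040],"scene",S((472,290)),1)]
    def res(q,full=False):
        r=[]
        bp=body(q)
        for k,a,c,uv,w in obs:
            p=bp[a] if k=="body" else cp(q,[[a[0],a[1],q[7] if a[2] is None else a[2]]])[0]
            r.append((proj(D[c],p)[0]-uv)/w)
        if full:return np.array(r)
        return np.r_[np.ravel(r),(q[7]-.010)/.002,q[5]/.0015,(q[3]-.018)/.003]
    s=least_squares(res,[.42,.03,1.45,.017,-.06,0,.03,.010],loss="soft_l1")
    q=s.x; print(np.round(q,4)); 
    for o_,r in zip(obs,res(q,True)): print(o_[:3],np.round(r,2))
    o,Rc=chan(q); print("chan",o,"yaw",q[2]); pickle.dump(q,open("q.pkl","wb"))
E
python3 fit.py
```

```text
[ 5.2960e-01  5.0600e-02  1.7823e+00  1.8000e-02 -5.7300e-02 -1.0000e-04
  3.8200e-02  1.1100e-02]
('body', 0, 'scene') [0.91 0.75]
('body', 0, 'top') [-0.07 -0.01]
('body', 1, 'scene') [1.05 1.46]
('body', 1, 'top') [ 0.21 -0.59]
('body', 2, 'scene') [-0.61 -1.21]
('body', 2, 'top') [-0.23 -0.09]
('body', 3, 'scene') [-1.34 -0.07]
('body', 3, 'top') [-0.54 -0.08]
('ch', [0.011, 0.045, None], 'scene') [-0.91  1.1 ]
('ch', [0.011, -0.045, None], 'scene') [-0.06  0.07]
('ch', [0.011, 0.045, None], 'top') [0.   0.97]
('ch', [0.011, -0.045, None], 'top') [-0.08 -0.84]
('ch', [0.058, -0.00725, 0.04], 'scene') [ 1.15 -1.04]
chan [ 0.5417173  -0.00537858  0.03818769] yaw 1.782285790571756
```

```bash
python3 - <<'E'
from fit import *
for n in D:
    print(n,proj(D[n],[[.5,0,0],[.6,0,0],[.5,.1,0],[.5,0,.1],[0.187,.491,.2]]))
print(atz(D["top"],290,380,0))
q=pickle.load(open("q.pkl","rb"))
for n,off,wh in(("scene",(250,100),(110,130)),("top",(235,170),(95,75))):
    s=6 if n=="scene" else 8
    im=cv2.resize(D[n]["color"][off[1]:off[1]+wh[1],off[0]:off[0]+wh[0]],None,fx=s*.75,fy=s*.75,interpolation=cv2.INTER_CUBIC); s*=.75
    def L(a,b,c):
        p=(proj(D[n],[a,b])-off+.5)*s-.5; cv2.line(im,*[tuple(int(v) for v in x) for x in p],c,1)
    b=body(q)
    for i,j in((0,1),(1,3),(3,2),(2,0)):
        L(b[i],b[j],(0,0,255)); 
    g=b*[1,1,0]
    for i,j in((0,1),(1,3),(3,2),(2,0)): L(g[i],g[j],(0,0,255))
    def box(x0,x1,y0,y1,z0,z1,c):
        P8=cp(q,[[x,y,z] for x in(x0,x1) for y in(y0,y1) for z in(z0,z1)])
        for a in range(8):
            for bit in(1,2,4):
                if not a&bit: L(P8[a],P8[a|bit],c)
    box(-.008,0,-.0135,.0135,0,.012,(0,255,0)); box(.058,.072,-.00725,.00725,0,.04,(255,0,0))
    box(-.003,.115,-.0135,.0135,.019,.019,(0,255,255)); box(.011,.011,-.045,.045,.0,.017,(255,0,255)); box(.12,.128,-.0195,.0195,0,.058,(255,255,0))
    cv2.imwrite(f"pics/ov_{n}.png",im)
E
```

```text
scene [[300.86508231 217.7275818 ]
 [328.53330294 200.34494253]
 [278.51137783 198.03816828]
 [299.37651149 190.64874684]
 [ 86.31364647 120.00347258]]
top [[295.92299902 223.18586087]
 [298.00272037 190.24809154]
 [262.10176777 221.2698099 ]
 [295.09303185 217.05978613]
 [ 86.27518978 323.73294   ]]
[ 0.05826977 -0.0110296   0.        ]
```

View pics/ov_scene.png

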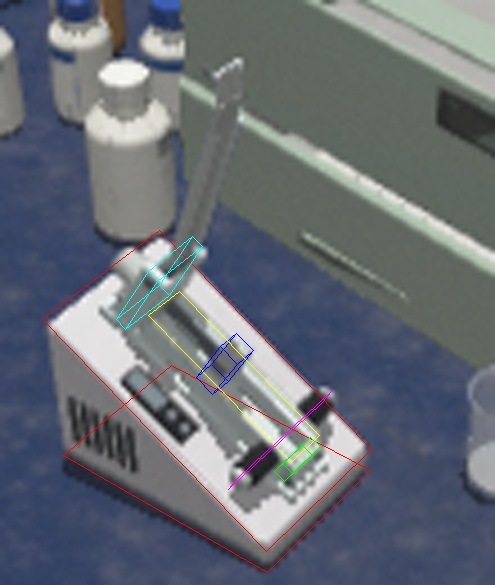

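View pics/ov_top.png

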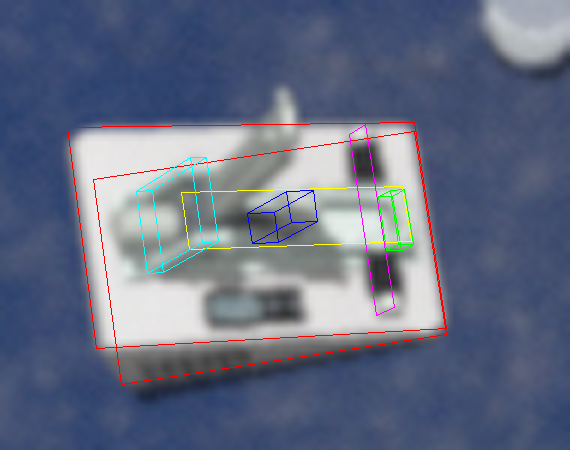

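```bash
cat > edge.py <<'E'
from fit import *
from scipy.ndimage import map_coordinates
G={n:cv2.GaussianBlur(D[n]["color"],(0,0),.6).astype(float) for n in D}
def edge_pts(n,a,b,w=3,k=15,trim=.12):
    """3D seg a-b -> list of (t, normal, offset)"""
    p=proj(D[n],[a,b]); d=p[1]-p[0]; L=np.linalg.norm(d); d/=L; nn=np.array([-d[1],d[0]])
    out=[]; s=np.arange(-w,w+.01,.2)
    for t in np.linspace(trim,1-trim,k):
        c=p[0]+t*L*d; xy=c+s[:,None]*nn
        v=np.stack([map_coordinates(G[n][:,:,i],[xy[:,1],xy[:,0]],order=1) for i in range(3)])
        g=np.linalg.norm(np.gradient(v,axis=1),axis=0)
        g2=np.where(g>g.max()*.5,g,0); j=g.argmax()
        sel=slice(max(0,j-5),j+6); off=(g[sel]*s[sel]).sum()/g[sel].sum()
        out.append((t,off,g.max()))
    return out
def icp(f,q0,prior,segs,iters=8,w=3,verbose=True):
    """f(q)->pts array; segs: (cam,i,j)"""
    q=np.array(q0,float)
    for it in range(iters):
        P0=f(q); tg=[]
        for n,i,j in segs:
            p=proj(D[n],[P0[i],P0[j]]); d=(p[1]-p[0])/np.linalg.norm(p[1]-p[0]); nn=np.array([-d[1],d[0]])
            for t,o,g in edge_pts(n,P0[i],P0[j],w):
                if g>3: tg.append((n,i,j,t,nn,(p[0]*(1-t)+p[1]*t)@nn+o))
        def res(q):
            P1=f(q); pr={n:proj(D[n],P1) for n in D}
            return np.r_[[((pr[n][i]*(1-t)+pr[n][j]*t)@nn-c)/.5 for n,i,j,t,nn,c in tg],prior(q)*3]
        q=least_squares(res,q,loss="soft_l1").x
    if verbose:
        r=res(q)[:len(tg)]*.5
        for sg in segs: print(sg,np.round(np.median([x for x,y in zip(r,tg) if y[:3]==sg]),2),end=" ")
        print()
    return q
E
python3 - <<'E'
from edge import *
# rack: x,y,yaw
def rk(q):
    P=np.array([[sx*.056,sy*.069,.018] for sx,sy in((1,-1),(-1,-1),(-1,1),(1,1))])
    P=np.r_[P,P*[1,1,0]]
    return P@Rz(q[2]).T+[q[0],q[1],0]
un8=lambda p:un(p,(340,195),8)
c=[atz(D["top"],*un8(p),.018) for p in((512,148),(492,462),(98,428),(125,115))]
c=np.array(c); print(np.round(c,4)); m=c.mean(0); e=c[0]-c[1]; yaw=np.arctan2(e[1],e[0])
for segs in ([("top",0,1),("top",2,3),("top",3,0)],[("scene",0,1),("scene",2,3),("scene",1,2),("scene",3,0)],None):
    if segs is None: segs=[("top",0,1),("top",2,3),("top",3,0),("scene",3,0),("scene",2,3),("scene",0,1),("scene",1,2)]
    print(np.round(icp(rk,[m[0],m[1],yaw],lambda q:np.zeros(1),segs),4))
q=pickle.load(open("q.pkl","rb"))
def bd(p): return body([p[0],p[1],p[2],p[3]])
for segs in ([("top",0,1),("top",1,3),("top",3,2),("top",2,0)],[("scene",0,1),("scene",1,3),("scene",3,2),("scene",2,0)],[(n,i,j) for n in D for i,j in((0,1),(1,3),(3,2),(2,0))]):
    print(np.round(icp(bd,q[:4],lambda q:np.array([(q[3]-.017)/.002]),segs),4))
E
```

```text
[[ 0.545  -0.3134  0.018 ]
 [ 0.4293 -0.3085  0.018 ]
 [ 0.4335 -0.1662  0.018 ]
 [ 0.5492 -0.1714  0.018 ]]
('top', 0, 1) 0.72 ('top', 2, 3) 0.63 ('top', 3, 0) -0.04 
[ 0.4918 -0.2403 -0.0374]
('scene', 0, 1) 0.56 ('scene', 2, 3) 0.99 ('scene', 1, 2) 0.59 ('scene', 3, 0) 0.85 
[ 0.4889 -0.2414 -0.0372]
('top', 0, 1) 0.5 ('top', 2, 3) 0.98 ('top', 3, 0) 0.38 ('scene', 3, 0) 0.22 ('scene', 2, 3) 0.7 ('scene', 0, 1) 0.8 ('scene', 1, 2) 1.31 
[ 0.4905 -0.2408 -0.0361]
('top', 0, 1) -0.38 ('top', 1, 3) 0.12 ('top', 3, 2) -0.42 ('top', 2, 0) 0.2 
[0.5289 0.0505 1.7818 0.0167]
('scene', 0, 1) -0.23 ('scene', 1, 3) 0.1 ('scene', 3, 2) -0.91 ('scene', 2, 0) -0.06 
[0.5384 0.0626 1.79   0.0062]
('scene', 0, 1) -0.96 ('scene', 1, 3) -0.58 ('scene', 3, 2) -1.36 ('scene', 2, 0) -0.06 ('top', 0, 1) -0.32 ('top', 1, 3) 0.25 ('top', 3, 2) -0.61 ('top', 2, 0) -0.12 
[0.5294 0.051  1.788  0.0183]
```

```bash
python3 - <<'E'
from edge import *
for p in((450,164),(438,407),(415,290),(475,285)): print(atz(D["top"],*un(p,(340,195),8),.051))
def st(q):
    P=np.array([[sx*.04,sy*.007,.051] for sx,sy in((1,-1),(-1,-1),(-1,1),(1,1))]); return P@Rz(q[2]).T+[q[0],q[1],0]
pr=lambda q:np.array([(q[2]+.0365)/.02])
for segs in ([("top",0,1),("top",2,3),("top",3,0),("top",1,2)],[("scene",0,1),("scene",2,3),("scene",1,2),("scene",3,0)]):
    print(np.round(icp(st,[.49,-.286,-.0365],pr,segs,w=2.),4))
# rail direction
for n in D: pass
q=pickle.load(open("q.pkl","rb")); o,Rc=chan(q)
hg=cp(q,[[.124,0,.051]])[0]; print("hinge",hg)
for a in(1.75,1.85,1.95,2.05,2.1):
    d=Rc@np.array([-np.cos(a),0,np.sin(a)]); n_=Rc@np.array([np.sin(a),0,np.cos(a)])
    e=hg+d*.152
    print(a,np.round(e,3),[np.round(proj(D[n],e)[0],1) for n in D])
E
```

```text
[ 0.53124693 -0.2854907   0.051     ]
[ 0.44363369 -0.28327809  0.051     ]
[ 0.48496874 -0.27412045  0.051     ]
[ 0.4879884  -0.29538217  0.051     ]
('top', 0, 1) 0.38 ('top', 2, 3) 0.44 ('top', 3, 0) 1.51 ('top', 1, 2) 1.25 
[ 0.4903 -0.2853 -0.0371]
('scene', 0, 1) 0.1 ('scene', 2, 3) 0.19 ('scene', 1, 2) 0.2 ('scene', 3, 0) 0.24 
[ 0.4886 -0.2854 -0.0366]
hinge [0.52452785 0.07468407 0.14435498]
1.75 [0.535 0.025 0.287] [array([301.4, 116.4]), array([284. , 188.1])]
1.85 [0.532 0.039 0.292] [array([296.3, 112.6]), array([277.9, 188.6])]
1.95 [0.529 0.053 0.295] [array([291.1, 109.3]), array([271.7, 189.2])]
2.05 [0.526 0.068 0.296] [array([285.9, 106.6]), array([265.4, 190. ])]
2.1 [0.524 0.076 0.296] [array([283.3, 105.5]), array([262.2, 190.5])]
```

```bash
cat > go.py <<'E'
import sys
from h import *
def go(x,y,z,yaw=None,st=None):
    s=st or robot.observe(); Rm=R.from_euler("xyz",s["tool_rot"]).as_matrix()
    d=Rm.T@(np.array([x,y,z])-s["tool_pos"])/.025
    y0=np.arctan2(Rm[1,0],Rm[0,0]); 
    r=0 if yaw is None else -np.degrees((yaw-y0+np.pi)%(2*np.pi)-np.pi)/6
    print("delta",np.round(d,2),"roll",round(r,2),"dist mm",round(np.linalg.norm(d)*25),"rows",round(max(np.linalg.norm(d)*25/41.7,abs(r)*6/7.16),1))
def st():
    s=robot.observe(); print("t",round(s["time"],2),"pos",np.round(s["tool_pos"],4),"rot",np.round(s["tool_rot"],3),"F",np.round(s["contact_force"],1),"op",round(s["opening"],4),"q",np.round(s["qpos"],2))
if __name__=="__main__":
    st(); 
    if len(sys.argv)>1: go(*[float(a) for a in sys.argv[1:]])
E
python3 go.py .45 -.06 .27 1.784; python3 - <<'E'
from h import *
d=pickle.load(open("top0.pkl","rb"))
print("bottle",atz(d,200,160,.121),"beaker",atz(d,324,163,.066), "box",atz(d,327,155,0),atz(d,192,155,0))
E
```

```text
t 0.2 pos [0.1867 0.4904 0.2036] rot [-3.141 -0.     2.778] F [-0.4  1.  -0.4] op 0.0918 q [ 1.06  0.34  1.52  0.    1.28 -0.15]
delta [-17.68 -16.83  -2.64] roll 9.49 dist mm 614 rows 14.7
bottle [0.64183668 0.27301286 0.121     ] beaker [ 0.66942888 -0.07222352  0.066     ] box [ 0.7146926  -0.08104681  0.        ] [0.69099908 0.32726853 0.        ]
```

```bash
python3 -m crank '{"claw":[0.5,0,0,0,0,0,0,0],"delta_pos":[[-17.7,-16.8,-2.6],[-17.7,-16.8,-2.6],[-17.7,-16.8,-2.6],[-17.7,-16.8,-2.6],[-17.7,-16.8,-2.6],[-17.7,-16.8,-2.6],[-17.7,-16.8,-2.6],[-17.7,-16.8,-2.6]],"roll":[1,2,3.5,4.5,5.5,7,8,9.5]}' 20; python3 go.py .45 -.06 .27 1.784
```

```text
time: 0.87
tool_pos: [0.3305, 0.1901, 0.2397]
tool_rot: [3.141, -0.0, 1.821]
contact_force: [0.9, 0.2, -0.2]
opening: 0.0433
t 0.87 pos [0.3305 0.1901 0.2397] rot [ 3.141 -0.     1.821] F [ 0.9  0.2 -0.2] op 0.0433 q [0.32 0.04 1.81 0.   1.29 0.07]
delta [-10.87   2.15  -1.21] roll 0.35 dist mm 279 rows 6.7
```

```bash
python3 -m crank '{"claw":[0,0,0,0,0,0,0,0],"delta_pos":[[-10.9,2.1,-1.2],[-10.9,2.1,-1.2],[-10.9,2.1,-1.2],[-10.9,2.1,-1.2],[-10.9,2.1,-1.2],[-10.9,2.1,-1.2],[-10.9,2.1,-1.2],[-10.9,2.1,-1.2]],"roll":[0.3,0.3,0.3,0.3,0.3,0.3,0.3,0.3]}'; python3 go.py .5425 -.0084 .254 1.784
```

```text
time: 1.53
tool_pos: [0.4521, -0.0632, 0.2693]
tool_rot: [3.141, 0.002, 1.791]
contact_force: [-0.6, 0.6, -0.0]
opening: 0.0003
t 1.53 pos [ 0.4521 -0.0632  0.2693] rot [3.141e+00 2.000e-03 1.791e+00] F [-0.6  0.6 -0. ] op 0.0003 q [-0.31  0.17  1.58 -0.    1.39 -0.53]
delta [1.35 4.01 0.61] roll 0.06 dist mm 107 rows 2.6
```

```bash
python3 -m crank '{"claw":[0,0,0,0,0,0,0,0],"delta_pos":[[0.4,2,0.6],[1.3,4,0.6],[1.3,4,0.6],[1.3,4,0.6],[1.6,4,0.6],[2,4,0.6],[2.4,4,0.6],[2.8,4,0.6]],"roll":[0,0,0,0,0,0,0,0]}'; python3 go.py .5203 .0942 .254 1.784; python3 - <<'E'
from h import *
d=cam("scene"); crop(d,250,60,370,220,3.6,"pics/s1.png")
E
```

```text
time: 2.2
tool_pos: [0.531, 0.0328, 0.2549]
tool_rot: [3.141, 0.0, 1.795]
contact_force: [-0.3, -0.2, 0.2]
opening: 0.0003
t 2.2 pos [0.531  0.0328 0.2549] rot [3.141 0.    1.795] F [-0.3 -0.2  0.2] op 0.0003 q [-0.08  0.32  1.41 -0.    1.41 -0.31]
delta [2.49 0.13 0.04] roll 0.1 dist mm 62 rows 1.5
```

View pics/s1.png

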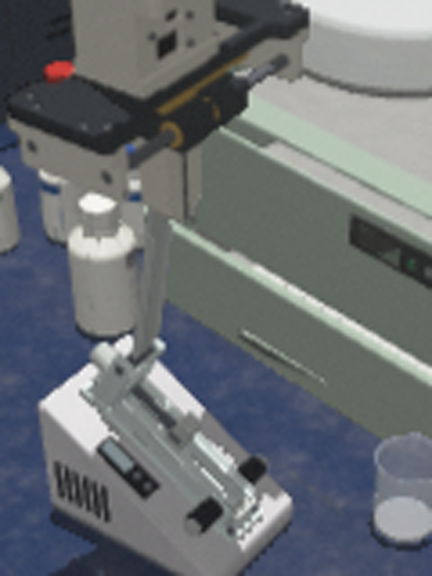

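```bash
python3 -m crank '{"claw":[0,0,0,0,0,0,0,0],"delta_pos":[[0.4,0.1,0],[0.8,0.1,0],[1.2,0.1,0],[1.6,0.1,0],[2,0.1,0],[2.4,0.1,0],[2.5,0.1,0],[2.5,0.1,0]],"roll":[0,0,0,0,0,0,0,0]}'; python3 - <<'E'
from h import *
d=cam("scene"); crop(d,220,40,370,220,3.2,"pics/s2.png")
E
python3 go.py .5025 -.285 .20 3.105
```

```text
time: 2.92
tool_pos: [0.525, 0.074, 0.2548]
tool_rot: [-3.141, 0.038, 1.788]
contact_force: [12.6, -72.7, -5.2]
opening: 0.0007
t 2.97 pos [0.525  0.074  0.2548] rot [-3.141  0.037  1.787] F [ 13.3 -72.2  -5.4] op 0.0007 q [ 0.02  0.32  1.42 -0.04  1.4  -0.19]
delta [-13.74  -3.96   2.71] roll -12.58 dist mm 364 rows 10.5
```

View pics/s2.png

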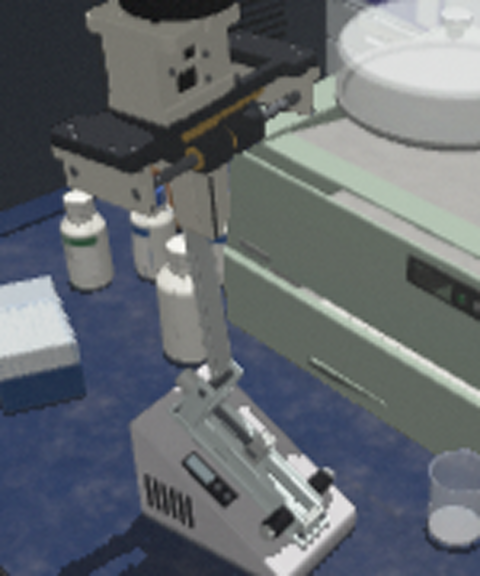

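```bash
python3 - <<'E'
from go import *
go(.4995,-.2857,.14,3.105,st=dict(tool_pos=np.array([.5203,.0942,.2545]),tool_rot=[3.1416,0,1.795]))
E
```

```text
delta [-14.63  -4.19   4.58] roll -12.51 dist mm 397 rows 10.5
```

```bash
python3 -m crank '{"claw":[0,0,0,0.2,0.4,0.4,0.4,0.4],"delta_pos":[[-1.5,0,0],[-3,-0.5,0],[-4.6,-1,0],[-6,-1.6,0.5],[-7.6,-2.1,1],[-9,-2.6,1.6],[-10.6,-3.1,2.2],[-12,-3.6,2.8]],"roll":[0,0,-1,-2,-3.2,-4.4,-5.6,-6.8]}'; python3 go.py .4995 -.2857 .10 3.105
```

```text
time: 3.63
tool_pos: [0.5009, -0.2081, 0.1887]
tool_rot: [3.141, 0.001, 2.477]
contact_force: [1.3, -0.8, -0.0]
opening: 0.0292
t 3.63 pos [ 0.5009 -0.2081  0.1887] rot [3.141e+00 1.000e-03 2.477e+00] F [ 1.3 -0.8 -0. ] op 0.0292 q [-0.54  0.39  1.5   0.    1.25 -1.44]
delta [-1.87 -2.48  3.55] roll -5.99 dist mm 118 rows 5.0
```

```bash
python3 -m crank '{"claw":[0.4,0.4,0.4,0.4,0.4,0.4,0.4,0.4],"delta_pos":[[-0.5,-0.8,0],[-1.2,-1.6,0],[-1.9,-2.4,0.5],[-1.9,-2.4,1.5],[-1.9,-2.4,2.5],[-1.9,-2.4,3.5],[-1.9,-2.4,3.5],[-1.9,-2.4,3.5]],"roll":[-1.2,-2.4,-3.6,-4.8,-6,-6,-6,-6]}'; python3 go.py .4995 -.2857 .033 3.105; python3 - <<'E'
from h import *
for n,b in(("scene",(300,180,440,320)),("top",(330,170,450,270))):
    d=cam(n); crop(d,*b,5 if n=="scene" else 6,f"pics/g_{n}.png")
E
```

```text
time: 4.3
tool_pos: [0.5006, -0.2826, 0.1008]
tool_rot: [3.14, -0.002, 3.099]
contact_force: [0.1, -0.3, 1.3]
opening: 0.037
t 4.3 pos [ 0.5006 -0.2826  0.1008] rot [ 3.140e+00 -2.000e-03  3.099e+00] F [ 0.1 -0.3  1.3] op 0.037 q [-0.65  0.53  1.52  0.    1.09 -2.18]
delta [ 0.03 -0.13  2.71] roll -0.06 dist mm 68 rows 1.6
```

View pics/g_scene.png

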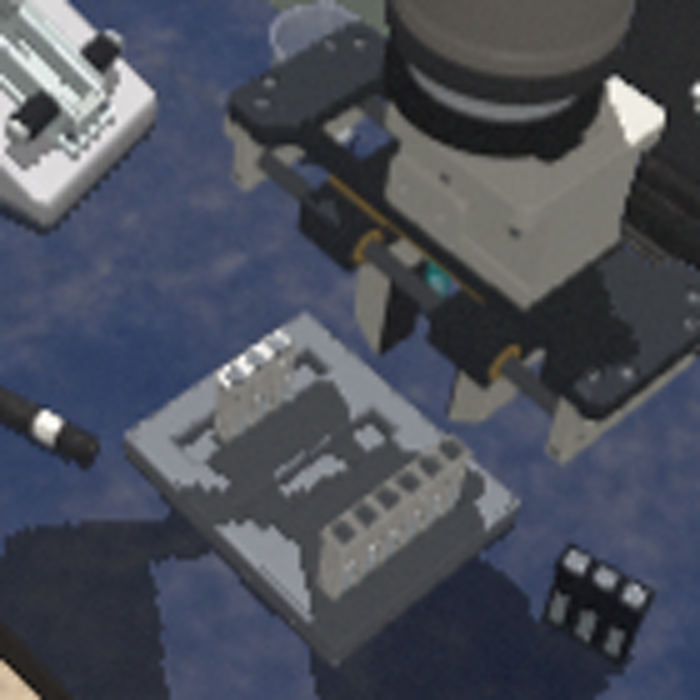

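View pics/g_top.png

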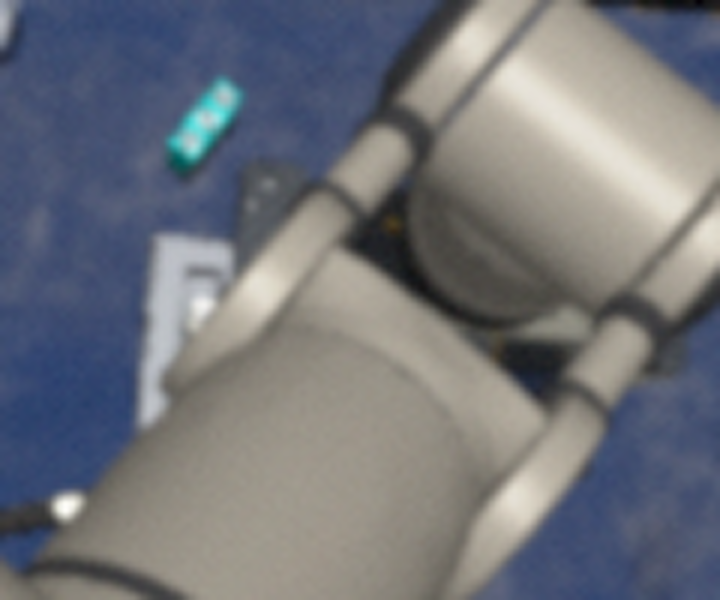

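```bash
python3 -m crank '{"claw":[0.4,0.4,0.4,0.4,0.4,0.4,0.4,0.4],"delta_pos":[[0,-0.1,0.8],[0,-0.1,1.6],[0,-0.1,2.2],[0,-0.1,2.5],[0,-0.1,2.7],[0,-0.1,2.7],[0,-0.1,2.7],[0,-0.1,2.7]],"roll":[-0.1,-0.1,-0.1,-0.1,-0.1,-0.1,-0.1,-0.1]}'; python3 go.py .4995 -.2857 .033 3.105; python3 - <<'E'
from h import *
for n,b in(("scene",(300,180,440,320)),):
    d=cam(n); crop(d,*b,5,f"pics/g2_{n}.png")
E
```

```text
time: 5.07
tool_pos: [0.5016, -0.2866, 0.0353]
tool_rot: [-3.14, 0.002, 3.11]
contact_force: [0.2, -0.2, -0.6]
opening: 0.0368
t 5.07 pos [ 0.5016 -0.2866  0.0353] rot [-3.14e+00  2.00e-03  3.11e+00] F [ 0.2 -0.2 -0.6] op 0.0368 q [-0.65  0.61  1.58  0.    0.94 -2.19]
delta [0.09 0.03 0.09] roll 0.05 dist mm 3 rows 0.1
```

View pics/g2_scene.png

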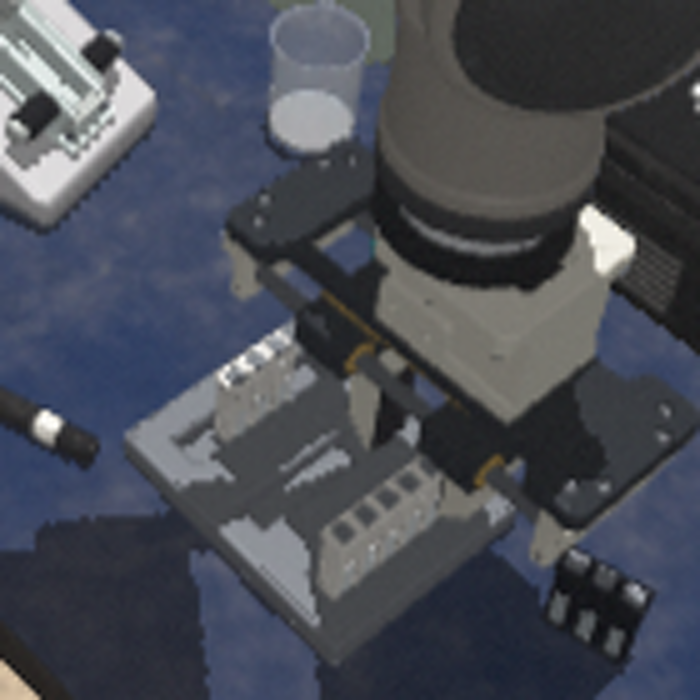

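```bash
python3 -m crank '{"claw":[0,0,0,0,0,0,0,0],"delta_pos":[[0,0,0.1],[0,0,0.1],[0,0,0.1],[0,0,0.1],[0,0,0.1],[0,0,0.1],[0,0,0.1],[0,0,0.1]],"roll":[0,0,0,0,0,0,0,0]}' 12; python3 go.py .4995 -.2857 .033 3.105
```

```text
time: 5.78
tool_pos: [0.5008, -0.2861, 0.0315]
tool_rot: [3.141, -0.0, 3.11]
contact_force: [0.7, -0.4, -0.3]
opening: 0.0006
t 5.78 pos [ 0.5008 -0.2861  0.0315] rot [ 3.141 -0.     3.11 ] F [ 0.7 -0.4 -0.3] op 0.0006 q [-0.65  0.62  1.59  0.    0.94 -2.19]
delta [ 0.05  0.01 -0.06] roll 0.05 dist mm 2 rows 0.0
```

```bash
python3 - <<'E'
from h import *
d=cam("scene"); crop(d,330,200,430,290,7,"pics/g3.png"); crop(cam("top"),330,170,450,270,6,"pics/g3t.png")
from go import st; st()
E
```

```text
t 5.88 pos [ 0.5009 -0.2861  0.0315] rot [3.142 0.    3.11 ] F [-0.2  0.8 -0.2] op 0.0004 q [-0.65  0.62  1.59  0.    0.94 -2.19]
```

View pics/g3.png

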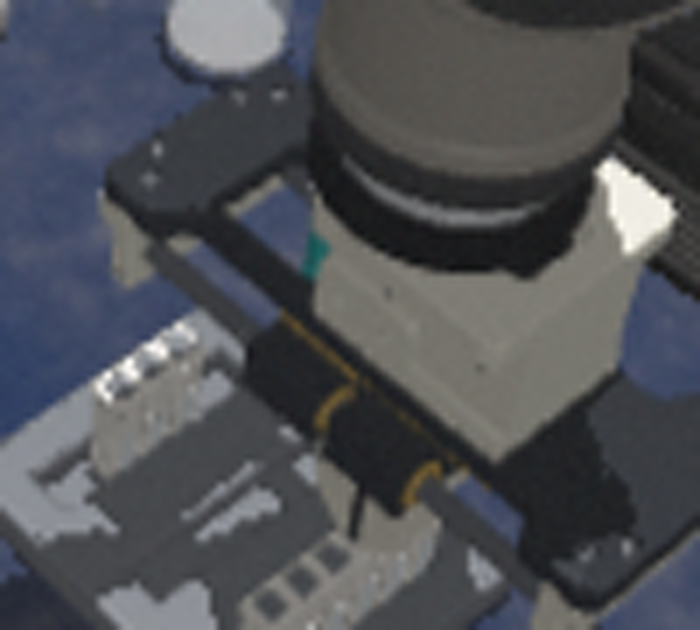

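```bash
python3 - <<'E'
from h import *
d=cam("scene"); crop(d,345,225,425,310,8,"pics/g4.png")
from go import st
s=robot.observe(); print(proj(d,[s["tool_pos"],s["tool_pos"]+[0,0,.019],[.4495,-.2838,.051],[.5295,-.2868,.051]]))
E
```

```text
[[382.23421018 279.79531575]
 [383.24461725 274.92296702]
 [366.12899867 287.70869502]
 [392.22255715 267.75196501]]
```

View pics/g4.png

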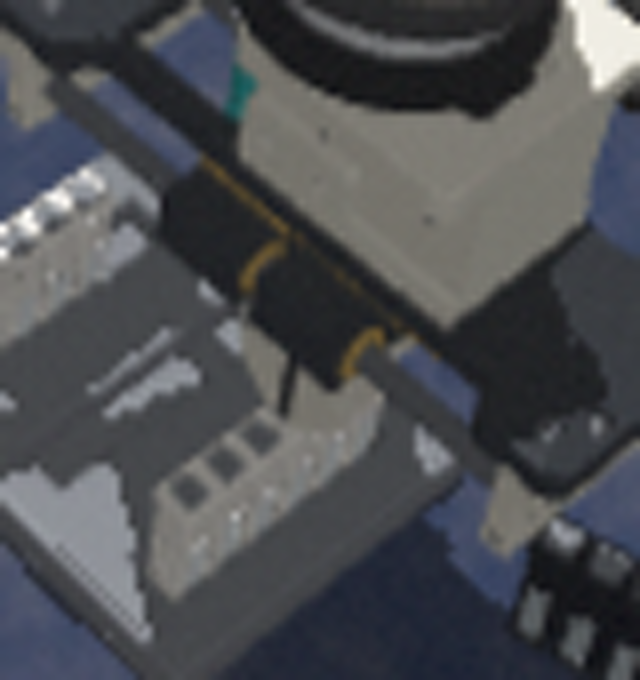

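View pics/g3t.png

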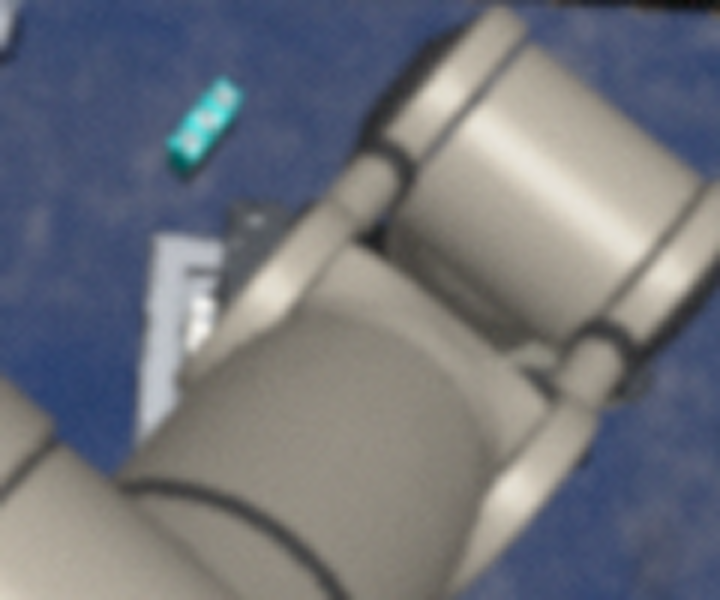

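```bash
python3 - <<'E'
from h import *
d=pickle.load(open("scene0.pkl","rb"))
for z in(.035,.055):
    print(z,proj(d,[[.5016+dx,-.2866+s*.0184,z] for s in(1,-1) for dx in(-.0095,0,.0095)]).round(1))
E
sed -n 1,1p /dev/null
```

```text
0.035 [[373.7 276. ]
 [376.7 273.6]
 [379.5 271.2]
 [386.2 286.8]
 [389.1 284.3]
 [392.  281.8]]
0.055 [[374.7 270.8]
 [377.6 268.4]
 [380.5 266. ]
 [387.4 281.7]
 [390.3 279.2]
 [393.3 276.7]]
```

```bash
python3 - <<'E'
import cv2
im=cv2.imread("pics/g2_scene.png"); cv2.imwrite("pics/g2z.png",cv2.resize(im[330:620,300:560],None,fx=2.2,fy=2.2,interpolation=cv2.INTER_CUBIC))
E
```

```text
(no output)
```

View pics/g2z.png

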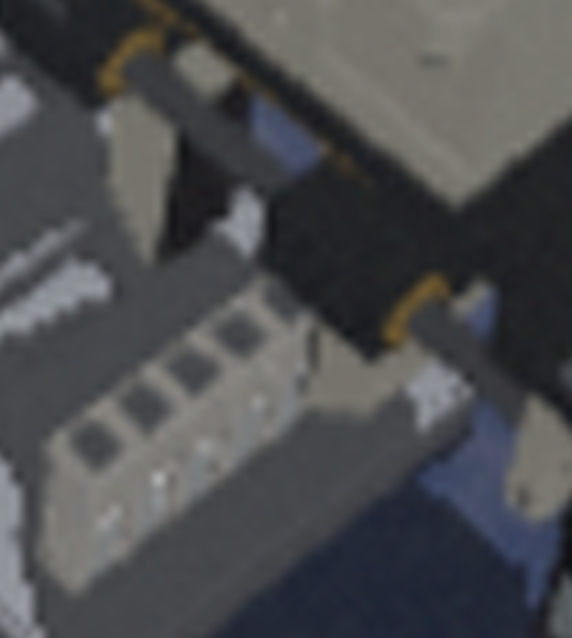

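```bash
python3 - <<'E'
from h import *
d=pickle.load(open("scene0.pkl","rb"))
print(proj(d,[[.531,.0328,z] for z in(.255,.275)]).round(1), proj(d,[[.5006+dx,-.2826+s*.0185,z] for z in(.1008,.1208) for s in(1,-1) for dx in(-.0095,.0095)]).round(1))
im=cv2.imread("pics/s1.png"); cv2.imwrite("pics/s1z.png",cv2.resize(im[100:260,100:260],None,fx=4,fy=4,interpolation=cv2.INTER_CUBIC))
im=cv2.imread("pics/g_scene.png"); cv2.imwrite("pics/gz.png",cv2.resize(im[200:480,300:560],None,fx=2.2,fy=2.2,interpolation=cv2.INTER_CUBIC))
E
```

```text
[[298.2 127.9]
 [297.8 120.4]] [[375.1 257.3]
 [381.2 252.5]
 [388.4 268.3]
 [394.5 263.3]
 [376.1 251.5]
 [382.3 246.6]
 [389.7 262.6]
 [395.9 257.5]]
```

View pics/s1z.png

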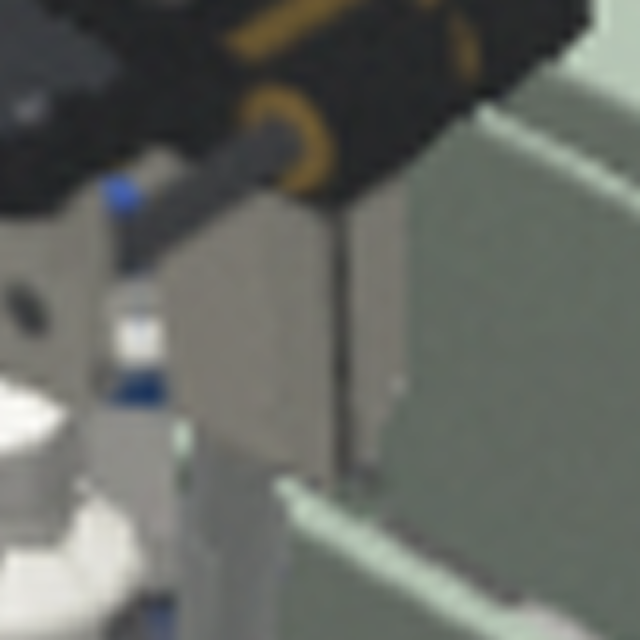

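View pics/gz.png

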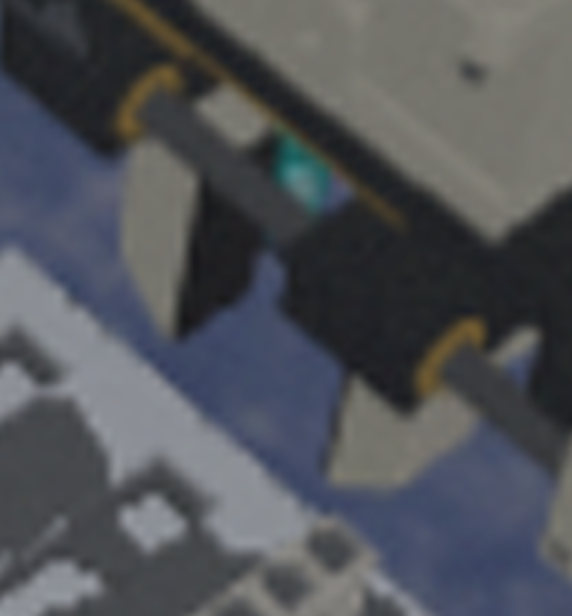

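```bash
python3 -m crank '{"claw":[0.4,0.4,0.4,0.4,0.4,0.4,0.4,0.4],"delta_pos":[[0,0,0],[0,0,0],[0,0,0],[0,0,0],[0,0,0.3],[0,0,0.6],[0,0,0.75],[0,0,0.75]],"roll":[0,0,0,0,0,0,0,0]}' 12; python3 -m crank '{"claw":[0,0,0,0,0,0,0,0],"delta_pos":[[0,0,0],[0,0,0],[0,0,0],[0,0,0],[0,0,0],[0,0,0],[0,0,0],[0,0,0]],"roll":[0,0,0,0,0,0,0,0]}' 12;python3 - <<'E'
from h import *
d=cam("scene"); crop(d,345,225,425,310,8,"pics/g5.png")
E
```

```text
time: 6.6
tool_pos: [0.5, -0.2855, 0.0112]
tool_rot: [3.14, -0.002, 3.11]
contact_force: [-0.3, 0.6, 0.3]
opening: 0.0366
time: 7.27
tool_pos: [0.501, -0.2862, 0.013]
tool_rot: [-3.141, 0.0, 3.11]
contact_force: [-0.8, 0.3, 1.6]
opening: 0.0141
```

View pics/g5.png

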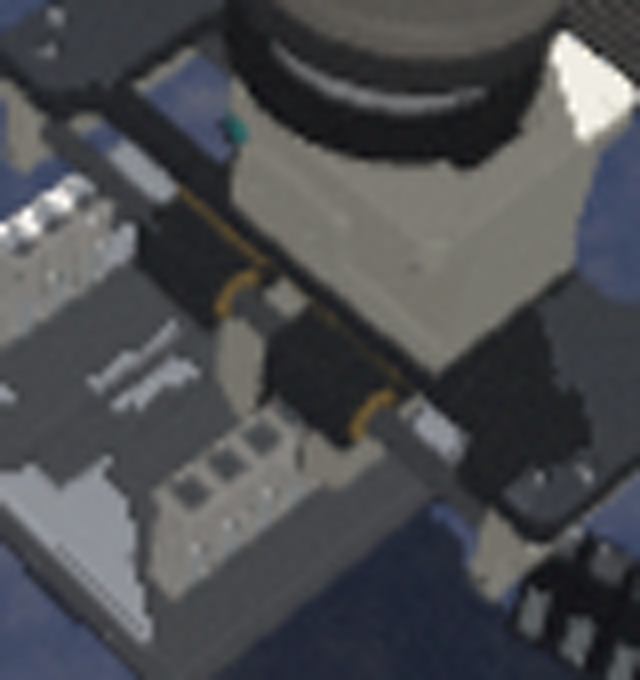

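```bash
python3 -m crank '{"claw":[0,0,0,0,0,0,0,0],"delta_pos":[[-0.1,0,-0.14],[-0.26,0,-0.24],[-0.36,0,-0.32],[-0.46,0,-0.38],[-0.57,0,-0.43],[-0.68,0,-0.46],[-0.72,0,-0.48],[-0.72,0,-0.48]],"roll":[0,0,0,0,0,0,0,0]}' 12;python3 - <<'E'
from h import *
d=cam("scene"); crop(d,345,225,425,310,8,"pics/g6.png")
E
```

```text
time: 7.98
tool_pos: [0.5192, -0.2865, 0.0249]
tool_rot: [3.141, 0.0, 3.11]
contact_force: [-2.0, 1.4, 1.8]
opening: 0.0139
```

View pics/g6.png

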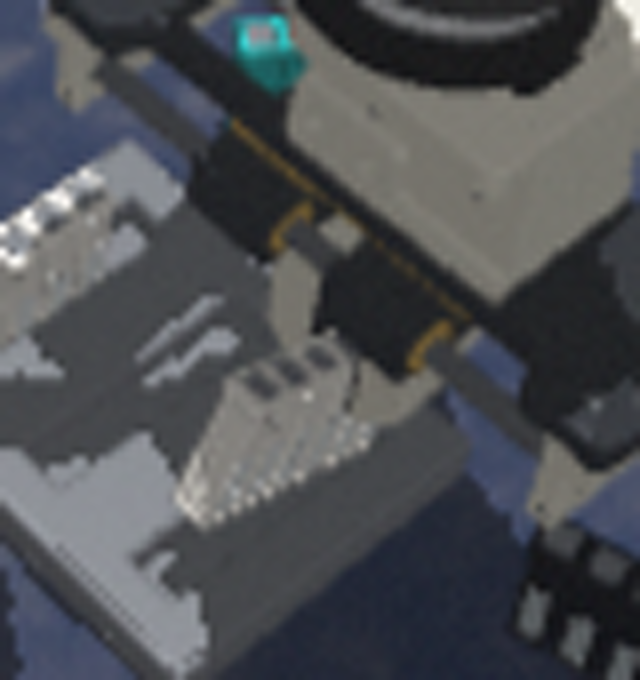

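```bash
python3 - <<'E'
from h import *
d=pickle.load(open("scene0.pkl","rb"))
for th in(20,25,30,35,40):
    c,s=np.cos(np.radians(th)),np.sin(np.radians(th)); o=[]
    for u,z in((51.5,-36),(51.5,9)):
        for y in(.007,-.007):
            o.append([.5192-(u*c-z*s)/1e3,-.2860+y+.0012,.054+(u*s+z*c)/1e3])
    print(th,((proj(d,o)-[345,225]+.5)*8-.5).round(0).tolist())
E
```

```text
20 [[175.0, 498.0], [213.0, 532.0], [230.0, 376.0], [270.0, 411.0]]
25 [[174.0, 490.0], [212.0, 524.0], [238.0, 363.0], [278.0, 397.0]]
30 [[174.0, 480.0], [212.0, 515.0], [246.0, 349.0], [286.0, 383.0]]
35 [[175.0, 469.0], [214.0, 504.0], [256.0, 335.0], [296.0, 369.0]]
40 [[178.0, 457.0], [216.0, 492.0], [266.0, 321.0], [306.0, 355.0]]
```

```bash
python3 -m crank '{"claw":[0,0,0,0,0,0,0,0],"delta_pos":[[-0.07,0,0],[-0.14,0,0],[-0.2,0,0],[-0.2,0,0],[-0.2,0,-0.5],[-0.2,0,-1],[-0.2,0,-1.5],[-0.2,0,-2]],"roll":[0,0,0,0,0,0,0,0]}' 12;python3 - <<'E'
from h import *
d=cam("scene"); crop(d,345,205,425,290,8,"pics/g7.png")
s=robot.observe();t=s["tool_pos"];print(t,s["time"])
for th in(20,25,30,35,40):
    c,s=np.cos(np.radians(th)),np.sin(np.radians(th)); o=[]
    for u,z in((51.5,-36),(51.5,9)):
        for y in(.007,-.007):
            o.append([t[0]-(u*c-z*s)/1e3,t[1]+y+.0012,t[2]+.029+(u*s+z*c)/1e3])
    print(th,((proj(d,o)-[345,205]+.5)*8-.5).round(0).tolist())
E
```

```text
time: 8.7
tool_pos: [0.5249, -0.2874, 0.0754]
tool_rot: [-3.141, 0.002, 3.11]
contact_force: [-0.3, -0.3, 0.4]
opening: 0.0141
[ 0.52611388 -0.28823791  0.07807572] 8.75
20 [[218.0, 536.0], [258.0, 571.0], [276.0, 405.0], [318.0, 440.0]]
25 [[217.0, 527.0], [257.0, 562.0], [285.0, 391.0], [327.0, 425.0]]
30 [[217.0, 516.0], [257.0, 551.0], [294.0, 376.0], [336.0, 410.0]]
35 [[218.0, 504.0], [259.0, 539.0], [304.0, 361.0], [346.0, 395.0]]
40 [[221.0, 491.0], [262.0, 526.0], [314.0, 346.0], [357.0, 380.0]]
```

View pics/g7.png

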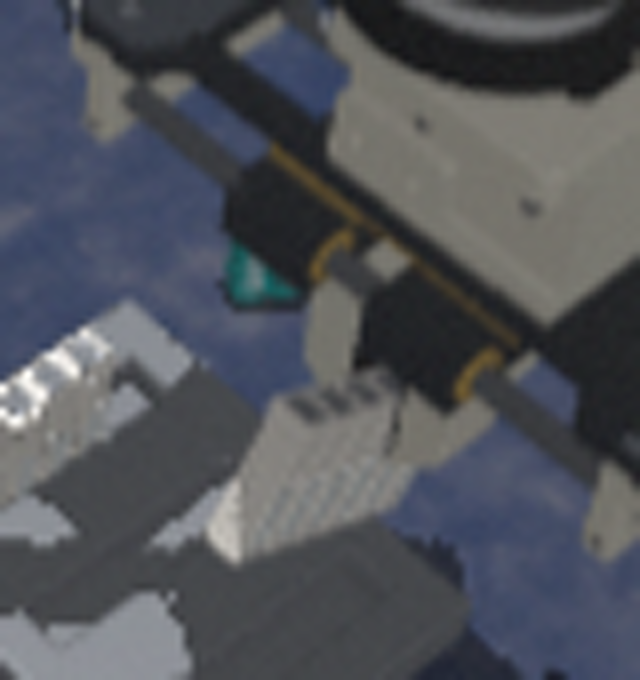

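```bash
cat > ins.py <<'E'
from go import *
from fit import chan
import sys
q=pickle.load(open("q.pkl","rb")); q[2]=1.784
O,RC=chan(q)
try: O=O+np.load("corr.npy")
except Exception: pass
def tcp(dl,ep,dy=0): return O+RC@np.array([.0285+dl/1e3,dy/1e3,.036+ep/1e3])-[0,0,.029]
def where():
    s=robot.observe(); c=RC.T@(s["tool_pos"]+[0,0,.029]-O)*1e3; print("dl,dy,ep",np.round(c-[28.5,0,36],1),"Fch",np.round(RC.T@s["contact_force"],1))
if __name__=="__main__":
    st(); where(); a=[float(x) for x in sys.argv[1:]]; p=tcp(*a); print("target",np.round(p,4)); go(*p,1.784)
E
python3 ins.py -25 60
```

```text
t 8.75 pos [ 0.5261 -0.2882  0.0781] rot [-3.138  0.006  3.11 ] F [ 1.1 -0.7  1.7] op 0.0136 q [-0.63  0.59  1.48  0.    1.06 -2.17]
dl,dy,ep [-230.6   75.2  160.2] Fch [ 0.1 -0.9  1.9]
target [ 0.5513 -0.0493  0.0941]
delta [-0.71  9.58 -0.67] roll 12.66 dist mm 241 rows 10.6
```

```bash
python3 -m crank '{"claw":[0,0,0,0,0,0,0,0],"delta_pos":[[0,0,-1],[0,0.3,-2],[0,1.4,-2.5],[-0.1,2.6,-2.5],[-0.2,3.8,-2.5],[-0.3,5,-2.5],[-0.4,6.2,-2.5],[-0.5,7.4,-2.5]],"roll":[0,1.1,2.2,3.3,4.4,5.5,6.6,7.7]}' 30; python3 ins.py -25 60
```

```text
time: 9.42
tool_pos: [0.543, -0.1011, 0.1371]
tool_rot: [3.14, 0.002, 2.298]
contact_force: [0.4, -0.2, -0.5]
opening: 0.0139
t 9.42 pos [ 0.543  -0.1011  0.1371] rot [3.140e+00 2.000e-03 2.298e+00] F [ 0.4 -0.2 -0.5] op 0.0139 q [-0.32  0.45  1.55  0.    1.14 -1.05]
dl,dy,ep [-45.8  19.1 121.7] Fch [-0.5 -0.3 -0.3]
target [ 0.5513 -0.0493  0.0941]
delta [1.33 1.62 1.72] roll 4.91 dist mm 68 rows 4.1
```

```bash
python3 -m crank '{"claw":[0,0,0,0,0,0,0,0],"delta_pos":[[0.3,0.4,0],[0.6,0.8,0],[0.9,1.2,0],[1.3,1.6,0.3],[1.3,1.6,1],[1.3,1.6,1.7],[1.3,1.6,1.7],[1.3,1.6,1.7]],"roll":[1,2,3,4,4.9,4.9,4.9,4.9]}' 30; python3 ins.py -25 60;python3 - <<'E'
from h import *
d=cam("scene"); crop(d,270,110,350,210,6,"pics/i1s.png"); pickle.dump(d,open("i1s.pkl","wb"))
d=cam("top"); crop(d,240,170,330,240,8,"pics/i1t.png")
E
```

```text
time: 10.08
tool_pos: [0.5501, -0.0513, 0.0941]
tool_rot: [-3.141, -0.001, 1.791]
contact_force: [0.1, 0.1, -0.4]
opening: 0.0141
t 10.08 pos [ 0.5501 -0.0513  0.0941] rot [-3.141e+00 -1.000e-03  1.791e+00] F [ 0.1  0.1 -0.4] op 0.0141 q [-0.23  0.5   1.6   0.    1.04 -0.45]
dl,dy,ep [-26.4   1.6  60.9] Fch [-0.1 -0.2 -0.4]
target [ 0.5513 -0.0493  0.0941]
delta [0.07 0.07 0.  ] roll 0.07 dist mm 2 rows 0.1
```

View pics/i1s.png

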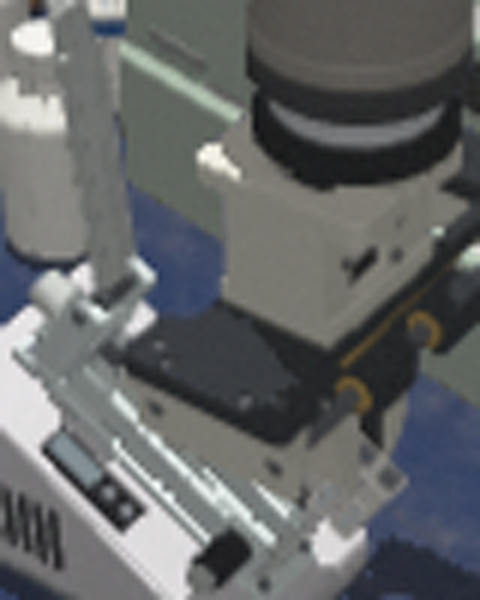

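View pics/i1t.png

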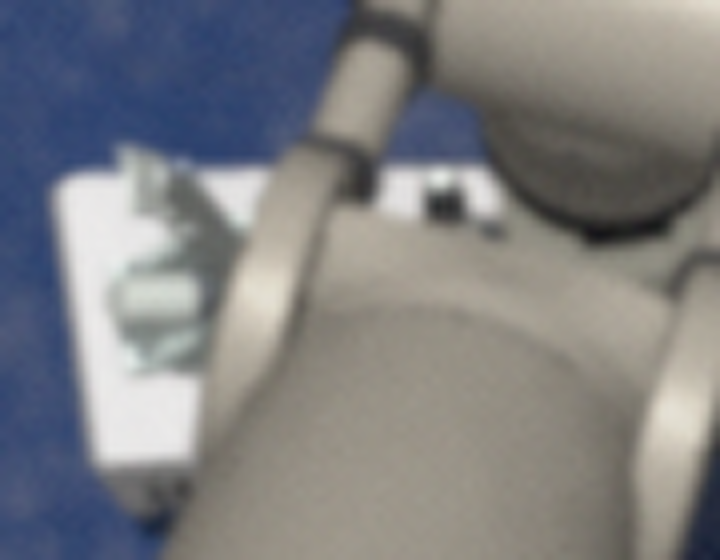

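```bash
cat > ov.py <<'E'
from ins import *
def ov(fn,th=27,box=(285,160,345,215),s=12):
    d=cam("scene"); im=cv2.resize(d["color"][box[1]:box[3],box[0]:box[2]],None,fx=s,fy=s,interpolation=cv2.INTER_CUBIC)
    t=robot.observe()["tool_pos"]+[0,0,.029]
    c,sn=np.cos(np.radians(th)),np.sin(np.radians(th)); H=RC@[np.cos(np.pi/6),0,-np.sin(np.pi/6)]; Y=RC[:,1]
    def L(a,b,col):
        p=(proj(d,[a,b])-[box[0],box[1]]+.5)*s-.5; cv2.line(im,*[tuple(int(v) for v in x) for x in p],col,1)
    def bx(f,x0,x1,y0,y1,z0,z1,col):
        P8=[f(x,y,z) for x in(x0,x1) for y in(y0,y1) for z in(z0,z1)]
        for a in range(8):
            for b in(1,2,4):
                if not a&b: L(P8[a],P8[a|b],col)
    fs=lambda x,y,z:t+(H*(x*c-z*sn)+np.array([0,0,1])*(x*sn+z*c)+Y*y)/1e3
    fc=lambda x,y,z:O+RC@np.array([x,y,z])/1e3
    bx(fs,-28.5,51.5,-7,7,-36,9,(0,255,255)); bx(fc,-3,115,-13.5,13.5,19,19,(0,0,255)); bx(fc,-8,0,-13.5,13.5,0,12,(0,255,0)); bx(fc,11,11,-45,45,0,17,(255,0,255))
    cv2.imwrite(fn,im)
if __name__=="__main__": ov(sys.argv[1])
E
python3 ov.py pics/ov1.png
```

```text
(no output)
```

View pics/ov1.png

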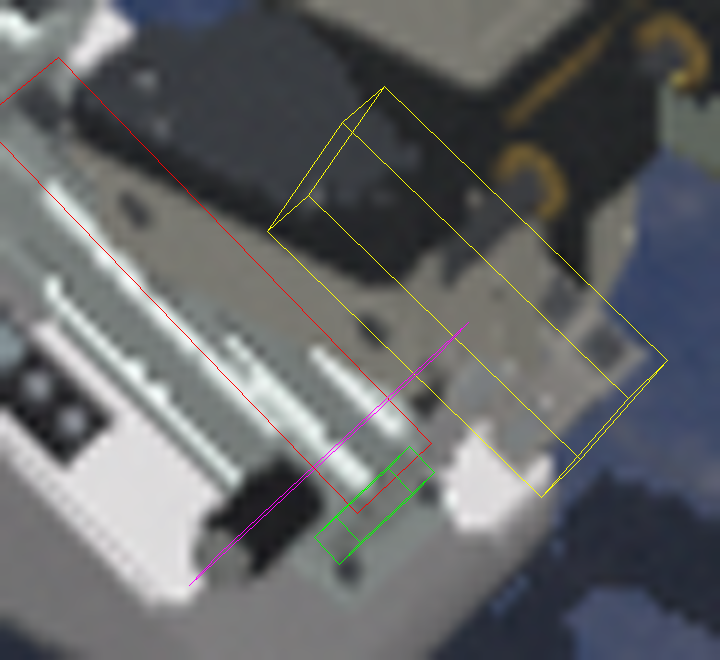

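```bash
python3 ins.py -24 17
```

```text
t 10.23 pos [ 0.5511 -0.0518  0.0958] rot [3.139e+00 1.000e-03 1.791e+00] F [ 0.3 -0.  -1.4] op 0.0139 q [-0.23  0.5   1.6   0.    1.04 -0.45]
dl,dy,ep [-26.2   0.8  62.7] Fch [-0.8 -0.3 -1.2]
target [ 0.5466 -0.0274  0.0573]
delta [0.99 0.03 1.54] roll 0.06 dist mm 46 rows 1.1
```

```bash
python3 -m crank '{"claw":[0,0,0,0,0,0,0,0],"delta_pos":[[0.2,0.05,0.3],[0.4,0.05,0.6],[0.6,0.05,0.9],[0.8,0.05,1.2],[1,0.05,1.5],[1,0.05,1.5],[1,0.05,1.5],[1,0.05,1.5]],"roll":[0.06,0.06,0.06,0.06,0.06,0.06,0.06,0.06]}' 30; python3 ins.py -24 17;python3 ov.py pics/ov2.png
```

```text
time: 10.9
tool_pos: [0.5481, -0.0286, 0.0586]
tool_rot: [3.137, 0.005, 1.785]
contact_force: [2.7, -9.7, 6.4]
opening: 0.0137
t 10.9 pos [ 0.5481 -0.0286  0.0586] rot [3.137 0.005 1.785] F [ 2.7 -9.7  6.4] op 0.0137 q [-0.19  0.54  1.65 -0.    0.95 -0.4 ]
dl,dy,ep [-24.6  -1.3  18.8] Fch [-5.5 -0.5 10.5]
target [ 0.5466 -0.0274  0.0573]
delta [ 0.06 -0.05  0.05] roll 0.01 dist mm 2 rows 0.1
```

View pics/ov2.png

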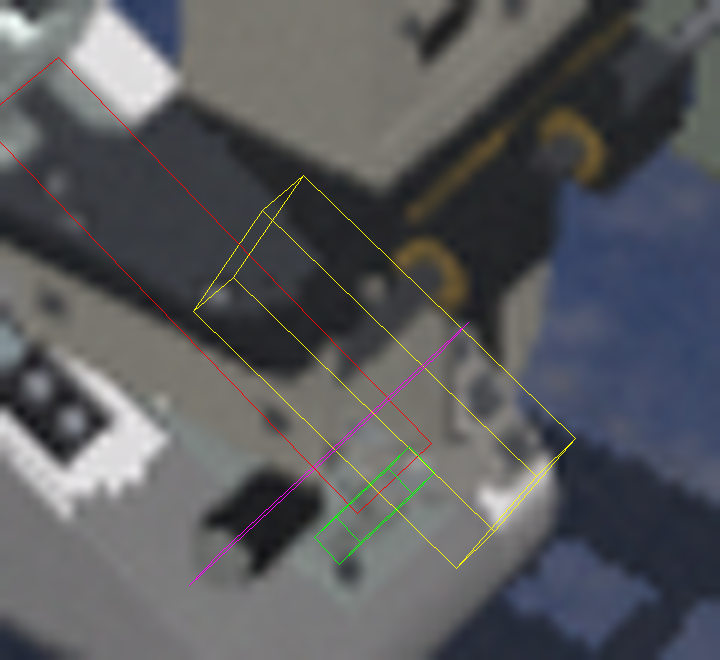

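```bash
python3 ins.py -24 17; python3 - <<'E'
from h import *
s=robot.observe();print(s["torque"],s["contact_force"],s["joint_efforts"])
d=cam("scene"); crop(d,240,90,360,220,5,"pics/i2.png")
d=cam("top"); crop(d,240,170,330,240,8,"pics/i2t.png")
E
```

```text
t 10.95 pos [ 0.5482 -0.0286  0.0586] rot [3.137 0.005 1.785] F [ 2.9 -9.3  6.4] op 0.0136 q [-0.19  0.54  1.65 -0.    0.95 -0.4 ]
dl,dy,ep [-24.6  -1.3  18.8] Fch [-5.2 -0.9 10.4]
target [ 0.5466 -0.0274  0.0573]
delta [ 0.06 -0.05  0.05] roll 0.01 dist mm 2 rows 0.1
[-1.49702144 -0.36493066 -0.01173925] [ 2.94371955 -9.27313091  6.44795695] [ 4.76729617e+00 -4.42227674e+01 -1.56948119e+01  2.07451679e+00
  1.24852136e+00  2.17510440e-02]
```

View pics/i2.png

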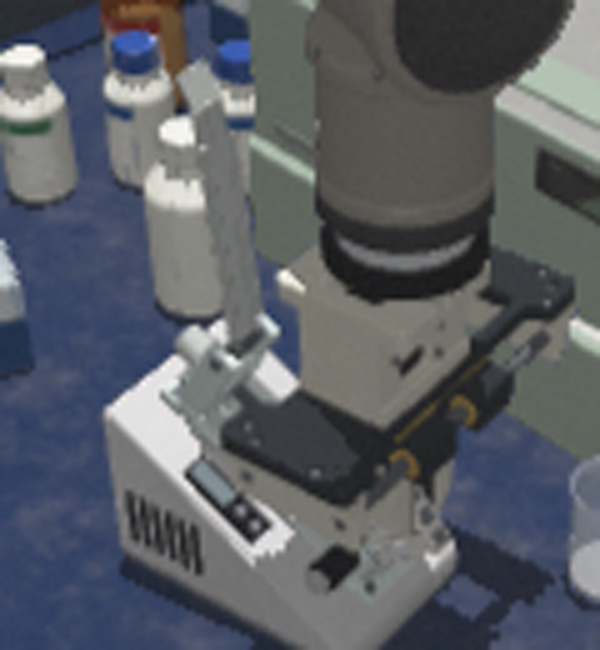

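View pics/i2t.png

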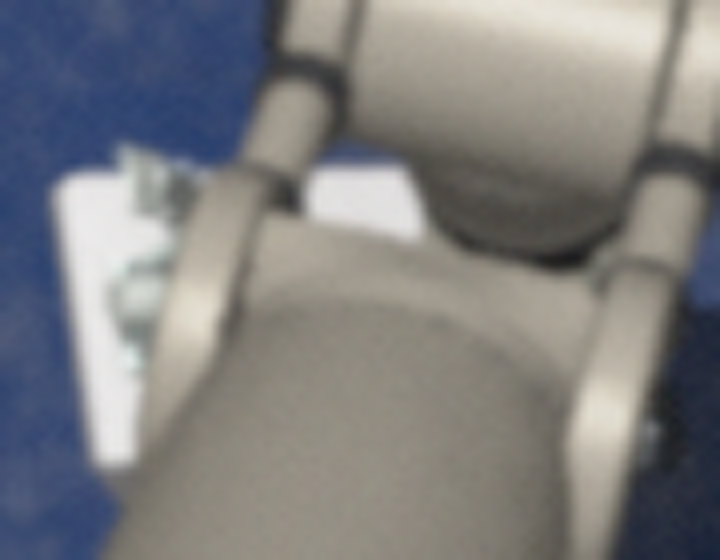

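```bash
python3 - <<'E'
from ins import *
d=pickle.load(open("scene0.pkl","rb")); t=robot.observe()["tool_pos"]
h=np.array([np.cos(1.784),np.sin(1.784)]); y=np.array([-h[1],h[0]])
for nm,u,v in(("plate near-left",222,425),("plate nr bottom",222,445),("plate left-top",290,382),("plate near-right",350,500),("far right",575,290)):
    for z in(.125,.14,.155):
        p=atz(d,u/5+240,v/5+90,z); r=(p-t)[:2]; print(nm,z,"h,y rel tool mm",np.round([r@h*1e3,r@y*1e3],0))
# rack frame earlier picture g5
E
```

```text
plate near-left 0.125 h,y rel tool mm [87. 39.]
plate near-left 0.14 h,y rel tool mm [75. 51.]
plate near-left 0.155 h,y rel tool mm [63. 64.]
plate nr bottom 0.125 h,y rel tool mm [77. 50.]
plate nr bottom 0.14 h,y rel tool mm [65. 63.]
plate nr bottom 0.155 h,y rel tool mm [53. 75.]
plate left-top 0.125 h,y rel tool mm [80. -7.]
plate left-top 0.14 h,y rel tool mm [69.  6.]
plate left-top 0.155 h,y rel tool mm [57. 20.]
plate near-right 0.125 h,y rel tool mm [ 2. 44.]
plate near-right 0.14 h,y rel tool mm [-8. 56.]
plate near-right 0.155 h,y rel tool mm [-18.  69.]
far right 0.125 h,y rel tool mm [   5. -160.]
far right 0.14 h,y rel tool mm [  -5. -143.]
far right 0.155 h,y rel tool mm [ -15. -126.]
```

```bash
python3 - <<'E'
from ov import *
d=cam("scene"); cv2.imwrite("pics/i3.png",cv2.resize(d["color"][170:215,295:345],None,fx=15,fy=13.3,interpolation=cv2.INTER_NEAREST))
ov("pics/ov_27.png",27,(300,175,340,213),16); ov("pics/ov_45.png",42,(300,175,340,213),16)
a=cv2.imread("pics/ov_27.png");b=cv2.imread("pics/ov_45.png"); print(a.shape)
cv2.imwrite("pics/ovab.png",cv2.resize(np.hstack([a,b]),(800,380)))
E
```

```text
(608, 640, 3)
```

View pics/i3.png

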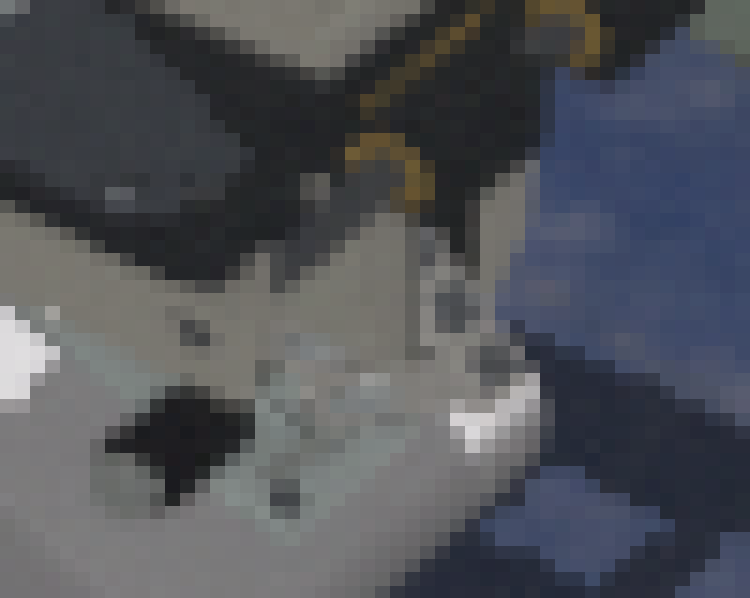

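View pics/ovab.png

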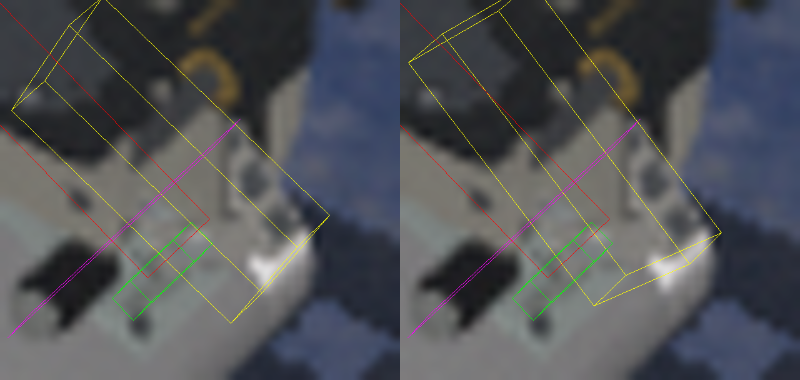

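```bash
python3 ins.py -45 60; python3 -m crank '{"claw":[0,0,0,0,0,0,0,0],"delta_pos":[[-0.3,0,-0.5],[-0.7,0,-1],[-1.1,0,-1.5],[-1.5,0,-1.7],[-1.6,0.05,-1.2],[-1.6,0.05,-1.2],[-1.6,0.05,-1.2],[-1.6,0.05,-1.2]],"roll":[0,0,0,0,0,0,0,0]}' 30;  python3 ins.py -45 60; python3 - <<'E'
from ov import *
B=(295,160,345,210)
ov("pics/a.png",30,B,12); ov("pics/b.png",40,B,12)
cv2.imwrite("pics/ovab2.png",cv2.resize(np.hstack([cv2.imread("pics/a.png"),cv2.imread("pics/b.png")]),(800,400)))
E
```

```text
t 11.2 pos [ 0.5482 -0.0286  0.0586] rot [3.137 0.005 1.785] F [ 2.6 -8.2  6.8] op 0.0136 q [-0.19  0.54  1.65 -0.    0.95 -0.4 ]
dl,dy,ep [-24.6  -1.3  18.8] Fch [-4.  -0.9 10.1]
target [ 0.555  -0.0662  0.0841]
delta [-1.54 -0.05 -1.01] roll 0.01 dist mm 46 rows 1.1
time: 11.87
tool_pos: [0.5551, -0.0651, 0.0868]
tool_rot: [-3.14, -0.001, 1.785]
contact_force: [-0.2, 0.1, -0.9]
opening: 0.0135
t 11.87 pos [ 0.5551 -0.0651  0.0868] rot [-3.140e+00 -1.000e-03  1.785e+00] F [-0.2  0.1 -0.9] op 0.0135 q [-0.25  0.52  1.59  0.    1.03 -0.47]
dl,dy,ep [-42.7  -0.3  61.8] Fch [-0.3  0.2 -0.9]
target [ 0.555  -0.0662  0.0841]
delta [-0.04 -0.01  0.11] roll 0.01 dist mm 3 rows 0.1
```

View pics/ovab2.png

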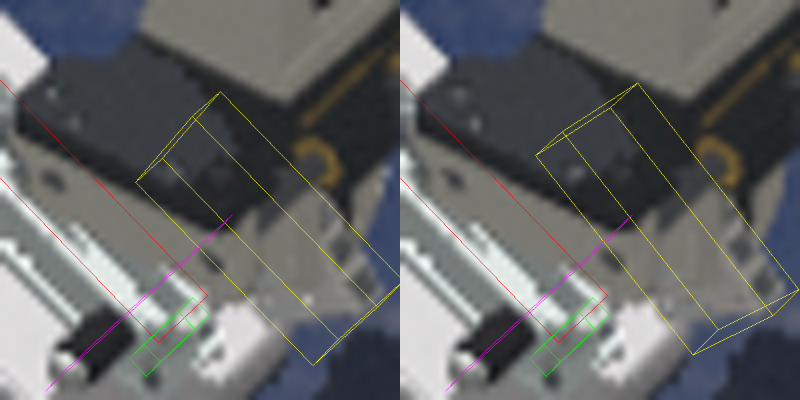

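```bash
python3 - <<'E'
from ov import *
d=cam("scene"); cv2.imwrite("pics/i4.png",cv2.resize(d["color"][175:212,305:350],None,fx=16,fy=16,interpolation=cv2.INTER_CUBIC))
t=robot.observe()["tool_pos"]+[0,0,.029]
H=RC@[np.cos(np.pi/6),0,-np.sin(np.pi/6)]; Y=RC[:,1]
for th in(25,30,35,40,45,50):
    c,sn=np.cos(np.radians(th)),np.sin(np.radians(th))
    fs=lambda x,y,z:t+(H*(x*c-z*sn)+np.array([0,0,1])*(x*sn+z*c)+Y*y)/1e3
    print(th,((proj(d,[fs(-28.5,7,-36),fs(-28.5,-7,-36),fs(-28.5,7,9),fs(-28.5,-7,9),fs(-15,0,9),fs(-22,0,9)])-[305,175]+.5)*16).round().astype(int).tolist())
E
```

```text
25 [[489, 497], [540, 446], [601, 361], [653, 309], [561, 274], [595, 306]]
30 [[469, 490], [520, 439], [597, 372], [649, 320], [561, 282], [593, 315]]
35 [[448, 481], [499, 430], [593, 382], [645, 330], [561, 289], [591, 324]]
40 [[427, 470], [478, 419], [588, 391], [639, 339], [559, 296], [587, 332]]
45 [[406, 458], [457, 407], [581, 399], [633, 347], [557, 302], [583, 339]]
50 [[386, 444], [437, 394], [573, 406], [625, 354], [555, 308], [578, 346]]
```

View pics/i4.png

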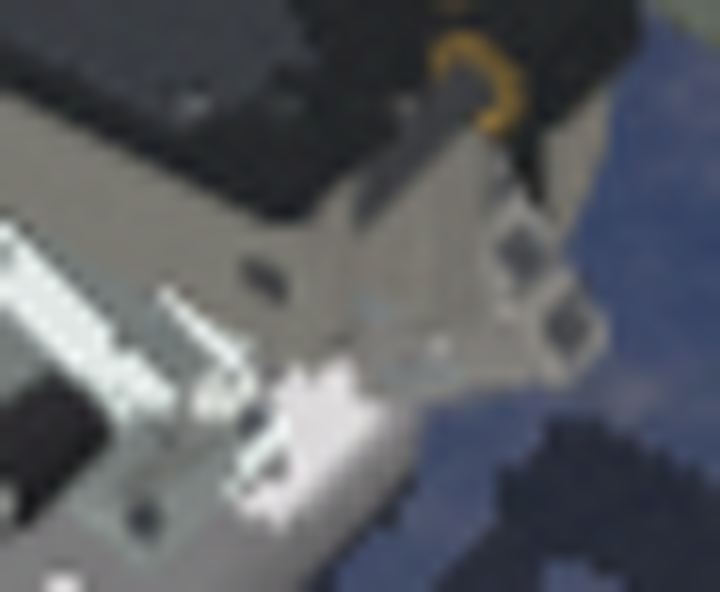

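```bash
python3 ins.py -42 13; python3 -m crank '{"claw":[0,0,0,0,0,0,0,0],"delta_pos":[[0.3,0,0.5],[0.6,0,1],[0.8,0,1.4],[0.95,0,1.6],[0.95,0,1.6],[0.95,0,1.6],[0.95,0,1.6],[0.95,0,1.6]],"roll":[0,0,0,0,0,0,0,0]}' 10;  python3 ins.py -24 11; python3 - <<'E'
from ov import *
d=cam("scene"); cv2.imwrite("pics/i5.png",cv2.resize(d["color"][165:215,295:350],None,fx=14,fy=12,interpolation=cv2.INTER_CUBIC))
E
```

```text
t 12.02 pos [ 0.5556 -0.0652  0.0874] rot [ 3.142 -0.     1.785] F [-0.3 -0.3 -0.8] op 0.014 q [-0.25  0.52  1.59  0.    1.03 -0.47]
dl,dy,ep [-42.6  -0.8  62.4] Fch [-0.6  0.4 -0.6]
target [ 0.5495 -0.0407  0.0449]
delta [ 1.01 -0.03  1.7 ] roll 0.01 dist mm 49 rows 1.2
time: 12.68
tool_pos: [0.5512, -0.0427, 0.048]
tool_rot: [3.14, 0.001, 1.784]
contact_force: [-0.0, -0.1, -1.6]
opening: 0.0139
t 12.68 pos [ 0.5512 -0.0427  0.048 ] rot [3.140e+00 1.000e-03 1.784e+00] F [-0.  -0.1 -1.6] op 0.0139 q [-0.22  0.56  1.65  0.    0.93 -0.43]
dl,dy,ep [-42.4  -1.2  16.8] Fch [-0.8  0.  -1.3]
target [ 0.546  -0.0245  0.0521]
delta [ 0.75 -0.05 -0.17] roll 0.0 dist mm 19 rows 0.5
```

View pics/i5.png

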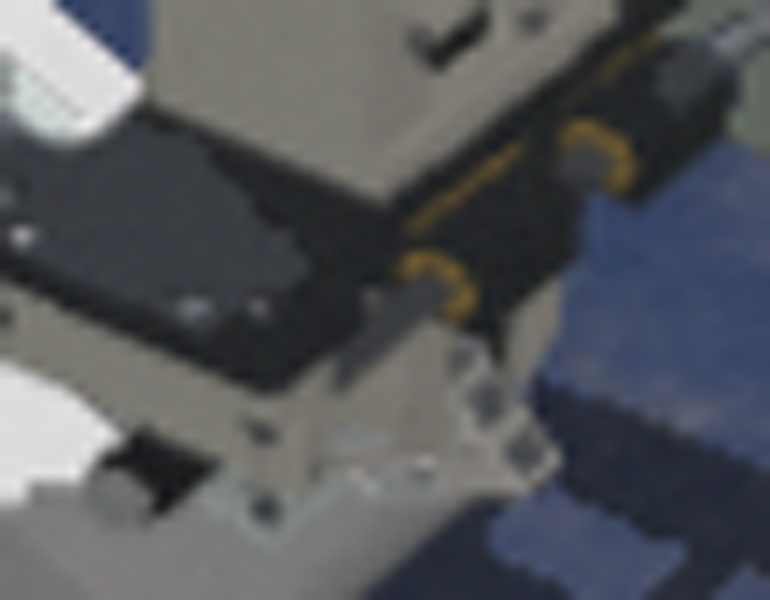

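```bash
python3 -m crank '{"claw":[0,0,0,0,0,0,0,0],"delta_pos":[[0.1,-0.04,0.08],[0.2,-0.05,0.04],[0.3,-0.05,0],[0.4,-0.05,-0.04],[0.5,-0.05,-0.08],[0.6,-0.05,-0.12],[0.7,-0.05,-0.16],[0.75,-0.05,-0.17]],"roll":[0,0,0,0,0,0,0,0]}' 10;  python3 ins.py -24 11; python3 - <<'E'
from ov import *
d=cam("scene"); cv2.imwrite("pics/i6.png",cv2.resize(d["color"][165:215,295:350],None,fx=14,fy=12,interpolation=cv2.INTER_CUBIC))
E
```

```text
time: 13.4
tool_pos: [0.5459, -0.0248, 0.0521]
tool_rot: [3.14, 0.002, 1.785]
contact_force: [1.2, -7.3, 0.6]
opening: 0.0136
t 13.4 pos [ 0.5459 -0.0248  0.0521] rot [3.140e+00 2.000e-03 1.785e+00] F [ 1.2 -7.3  0.6] op 0.0136 q [-0.18  0.55  1.66 -0.    0.93 -0.4 ]
dl,dy,ep [-24.2   0.1  11.1] Fch [-6.1  0.3  4.2]
target [ 0.546  -0.0245  0.0521]
delta [ 0.01  0.01 -0.  ] roll 0.01 dist mm 0 rows 0.0
```

View pics/i6.png

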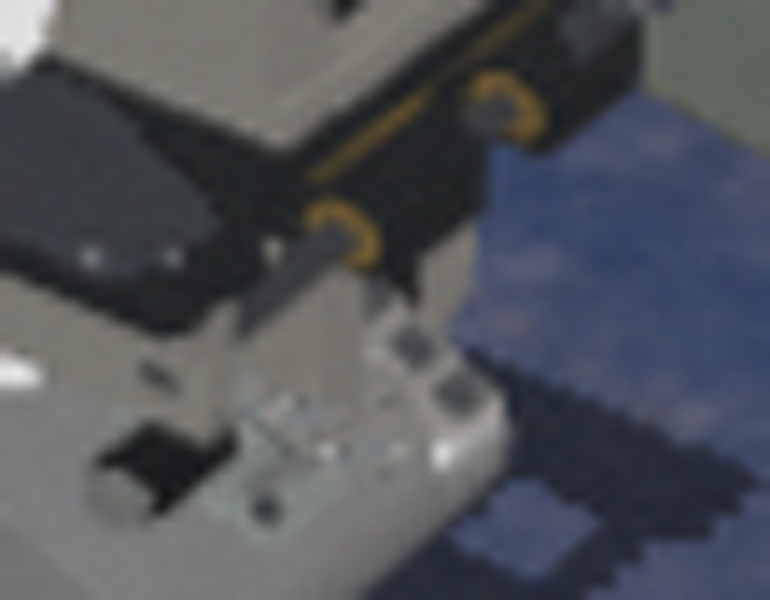

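```bash
cat > tilt.py <<'E'
from ov import *
def tilt(pts,loc,cam_="scene0.pkl"):
    """pts px full image; loc: (x from lower end, y, z)"""
    d=pickle.load(open(cam_,"rb")); t=robot.observe()["tool_pos"]+[0,0,.029]
    H=RC@[np.cos(np.pi/6),0,-np.sin(np.pi/6)]; Y=RC[:,1]; loc=np.array(loc,float)
    def f(p):
        th,xo=p; c,sn=np.cos(th),np.sin(th); l=loc-[28.5+xo,0,36]
        P3=t+(np.outer(l[:,0]*c-l[:,2]*sn,H)+np.outer(l[:,0]*sn+l[:,2]*c,[0,0,1])+np.outer(l[:,1],Y))/1e3
        return (proj(d,P3)-pts).ravel()
    from scipy.optimize import least_squares
    s=least_squares(f,[.6,0.],x_scale=[.1,5]); print("tilt deg",np.degrees(s.x[0]).round(1),"grip from lower end mm",28.5+s.x[1],"res",s.fun.round(1))
E
python3 - <<'E'
from tilt import *
g=lambda p:[(p[0]+.5)/14-.5+295,(p[1]+.5)/12-.5+165]
tilt([g(p) for p in((460,395),(412,345))],[(6.67,0,45),(20,0,45)])
tilt([g(p) for p in((460,395),(412,345),(503,405))],[(6.67,0,45),(20,0,45),(0,-7,45)])
E
```

```text
tilt deg 24.8 grip from lower end mm 29.43886466203538 res [ 0.1 -0.2 -0.3  0.4]
tilt deg 29.7 grip from lower end mm 28.71149459908731 res [-0.2  0.2 -0.4  0.6  0.2 -0.3]
```

```bash
python3 -m crank '{"claw":[0,0,0,0,0,0,0,0],"delta_pos":[[-0.08,0,-0.14],[-0.08,0,-0.14],[-0.08,0,-0.14],[0.05,0,-0.22],[0.18,0,-0.29],[0.32,0,-0.37],[0.45,0,-0.44],[0.45,0,-0.44]],"roll":[0,0,0,0,0,0,0,0]}' 30;  python3 ins.py 6 15; python3 - <<'E'
from ov import *
d=cam("scene"); cv2.imwrite("pics/i7.png",cv2.resize(d["color"][160:210,285:340],None,fx=14,fy=12,interpolation=cv2.INTER_CUBIC))
E
```

```text
time: 14.12
tool_pos: [0.5426, -0.013, 0.0629]
tool_rot: [-3.141, 0.001, 1.785]
contact_force: [-0.3, -6.7, -2.8]
opening: 0.0138
t 14.12 pos [ 0.5426 -0.013   0.0629] rot [-3.141e+00  1.000e-03  1.785e+00] F [-0.3 -6.7 -2.8] op 0.0138 q [-0.16  0.53  1.66 -0.    0.96 -0.38]
dl,dy,ep [-8.2  0.8 14.3] Fch [-7.   1.7  0.8]
target [ 0.5409 -0.0011  0.0706]
delta [ 0.48  0.03 -0.31] roll 0.01 dist mm 14 rows 0.3
```

View pics/i7.png

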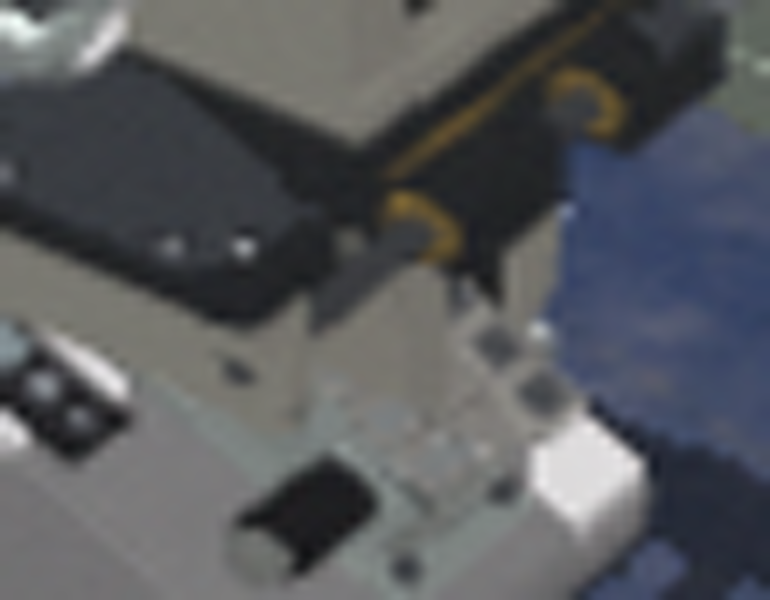

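```bash
python3 - <<'E'
from tilt import *
g=lambda p:[(p[0]+.5)/14-.5+285,(p[1]+.5)/12-.5+160]
tilt([g(p) for p in((540,392),(495,343))],[(6.67,0,45),(20,0,45)])
E
python3 -m crank '{"claw":[0,0,0,0,0,0,0,0],"delta_pos":[[0.1,0.03,-0.06],[0.2,0.03,-0.12],[0.3,0.03,-0.18],[0.4,0.03,-0.25],[0.48,0.03,-0.31],[0.48,0.03,-0.31],[0.48,0.03,-0.31],[0.48,0.03,-0.31]],"roll":[0,0,0,0,0,0,0,0]}' 30;  python3 ins.py 6 0; python3 - <<'E'
from ov import *
d=cam("scene"); cv2.imwrite("pics/i8.png",cv2.resize(d["color"][155:205,285:340],None,fx=14,fy=12,interpolation=cv2.INTER_CUBIC))
E
```

```text
tilt deg 23.8 grip from lower end mm 28.595160477175273 res [ 0.2 -0.1 -0.5  0.4]
time: 14.83
tool_pos: [0.5402, -0.0016, 0.0698]
tool_rot: [-3.139, 0.0, 1.785]
contact_force: [-0.9, -5.8, -5.5]
opening: 0.0138
t 14.83 pos [ 0.5402 -0.0016  0.0698] rot [-3.139  0.     1.785] F [-0.9 -5.8 -5.5] op 0.0138 q [-0.14  0.51  1.66 -0.    0.97 -0.36]
dl,dy,ep [ 5.3  0.8 14.4] Fch [-7.5  2.1 -2. ]
target [0.5393 0.0063 0.0576]
delta [0.31 0.03 0.49] roll 0.01 dist mm 14 rows 0.3
```

View pics/i8.png

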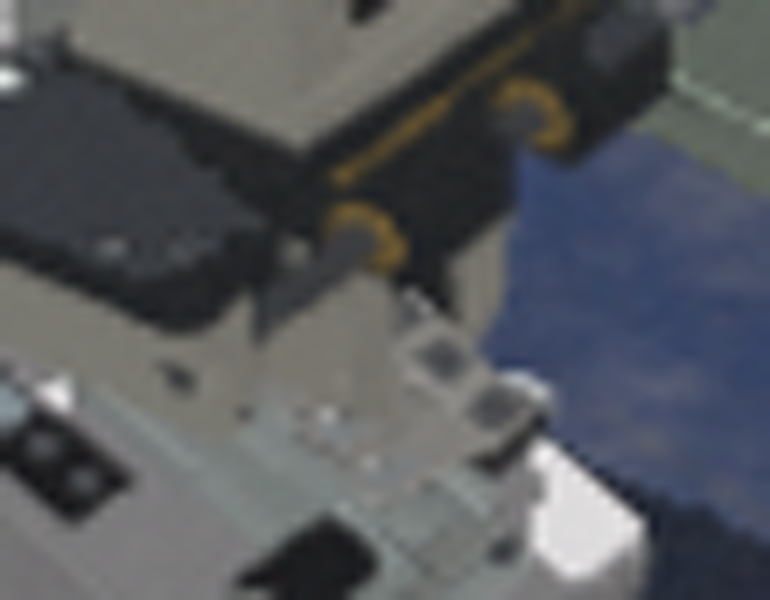

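```bash
python3 -m crank '{"claw":[0,0,0,0,0,0,0,0],"delta_pos":[[0.05,0.03,0.08],[0.1,0.03,0.16],[0.15,0.03,0.25],[0.2,0.03,0.34],[0.25,0.03,0.42],[0.3,0.03,0.5],[0.3,0.03,0.5],[0.3,0.03,0.5]],"roll":[0,0,0,0,0,0,0,0]}' 30;  python3 ins.py 4 -1; python3 - <<'E'
from ov import *
d=cam("scene"); cv2.imwrite("pics/i9.png",cv2.resize(d["color"][155:205,285:340],None,fx=14,fy=12,interpolation=cv2.INTER_CUBIC))
E
```

```text
time: 15.55
tool_pos: [0.5409, 0.0054, 0.0581]
tool_rot: [3.14, 0.002, 1.785]
contact_force: [2.2, -6.8, -3.1]
opening: 0.0137
t 15.55 pos [0.5409 0.0054 0.0581] rot [3.140e+00 2.000e-03 1.785e+00] F [ 2.2 -6.8 -3.1] op 0.0137 q [-0.13  0.53  1.67 -0.    0.94 -0.34]
dl,dy,ep [ 5.2 -1.4  1. ] Fch [-7.7 -0.7  0.9]
target [0.5396 0.005  0.0557]
delta [-0.   -0.06  0.09] roll 0.01 dist mm 3 rows 0.1
```

View pics/i9.png

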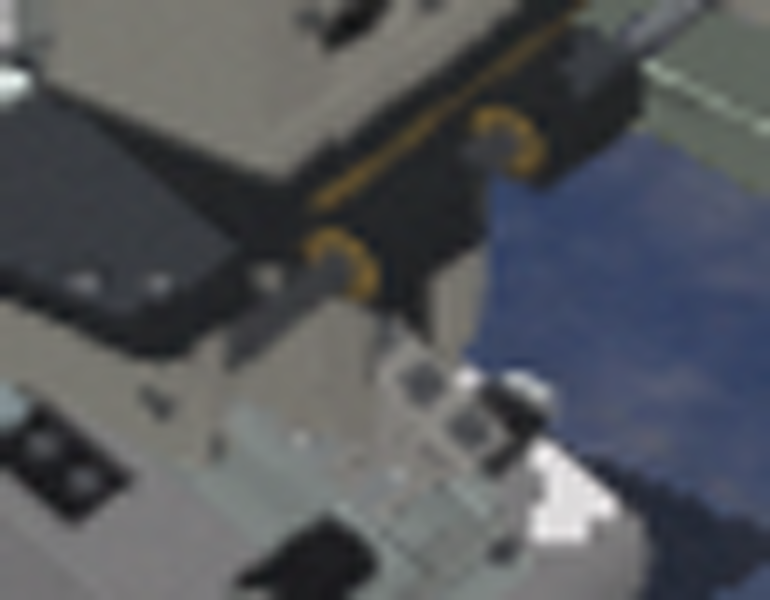

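```bash
python3 -m crank '{"claw":[0,0,0,0,0,0,0,0],"delta_pos":[[0.02,-0.03,0.03],[0.04,-0.03,0.06],[0.06,-0.03,0.09],[0.06,-0.03,0.09],[0.06,-0.03,0.09],[0.06,-0.03,0.09],[0.06,-0.03,0.09],[0.06,-0.03,0.09]],"roll":[0,0,0,0,0,0,0,0]}' 30;  python3 ins.py 4 -3
```

```text
time: 16.27
tool_pos: [0.5407, 0.0059, 0.0573]
tool_rot: [3.139, 0.004, 1.785]
contact_force: [0.0, -11.3, 6.9]
opening: 0.0138
t 16.27 pos [0.5407 0.0059 0.0573] rot [3.139 0.004 1.785] F [  0.  -11.3   6.9] op 0.0138 q [-0.13  0.53  1.67 -0.    0.93 -0.34]
dl,dy,ep [ 5.3 -1.2  0. ] Fch [-6.1  2.4 11.5]
target [0.5393 0.006  0.054 ]
delta [ 0.02 -0.05  0.13] roll 0.01 dist mm 4 rows 0.1
```

```bash
python3 -m crank '{"claw":[0,0,0,0,0,0,0,0],"delta_pos":[[0.02,0,0.03],[0.03,0,0.05],[0.04,0,0.07],[0.04,0,0.07],[0.04,0,0.07],[0.04,0,0.07],[0.04,0,0.07],[0.04,0,0.07]],"roll":[0,0,0,0,0,0,0,0]}' 20;  python3 ins.py 4 -3;python3 - <<'E'
from ov import *
d=cam("scene"); cv2.imwrite("pics/i10.png",cv2.resize(d["color"][155:205,285:340],None,fx=14,fy=12,interpolation=cv2.INTER_CUBIC))
E
```

```text
time: 16.93
tool_pos: [0.5408, 0.0067, 0.0568]
tool_rot: [3.137, 0.004, 1.785]
contact_force: [-2.9, -11.5, 16.9]
opening: 0.0139
t 16.93 pos [0.5408 0.0067 0.0568] rot [3.137 0.004 1.785] F [ -2.9 -11.5  16.9] op 0.0139 q [-0.13  0.53  1.68 -0.    0.93 -0.34]
dl,dy,ep [ 5.7 -1.6 -0.7] Fch [-0.8  5.3 20. ]
target [0.5393 0.006  0.054 ]
delta [-0.01 -0.06  0.11] roll 0.01 dist mm 3 rows 0.1
```

View pics/i10.png

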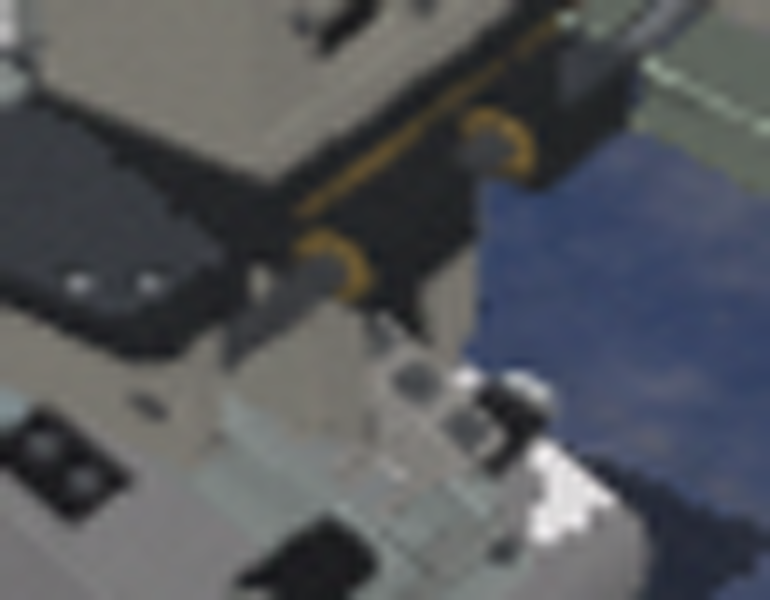

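```bash
python3 - <<'E'
from tilt import *
g=lambda p:[(p[0]+.5)/14-.5+285,(p[1]+.5)/12-.5+155]
tilt([g(p) for p in((467,428),(415,380))],[(6.67,0,45),(20,0,45)])
d=pickle.load(open("scene0.pkl","rb"))
for ep in (0,4,8):
  print(ep,[((proj(d,O+RC@np.array([5.5+x,-1.2,45+ep])/1e3)[0]-[285,155]+.5)*[14,12]).round() for x in(6.67,20)])
E
```

```text
tilt deg 21.7 grip from lower end mm 29.438797968727478 res [ 0.  -0.2 -0.2  0.4]
0 [array([464., 435.]), array([413., 390.])]
4 [array([472., 427.]), array([421., 382.])]
8 [array([481., 419.]), array([430., 374.])]
```

```bash
python3 -m crank '{"claw":[0,0,0,0.1,0.2,0.3,0.3,0.3],"delta_pos":[[-0.02,-0.03,-0.04],[-0.03,-0.05,-0.05],[-0.03,-0.05,-0.05],[-0.03,-0.05,-0.05],[-0.03,-0.05,-0.05],[-0.03,-0.05,-0.05],[-0.03,-0.05,-0.05],[-0.03,-0.05,-0.05]],"roll":[0,0,0,0,0,0,0,0]}' 20;  python3 ins.py 4 40;python3 - <<'E'
from ov import *
d=cam("scene"); cv2.imwrite("pics/i11.png",cv2.resize(d["color"][155:205,285:340],None,fx=14,fy=12,interpolation=cv2.INTER_CUBIC))
E
```

```text
time: 17.65
tool_pos: [0.5375, 0.0081, 0.0549]
tool_rot: [-3.141, -0.001, 1.785]
contact_force: [-0.2, -0.0, 0.4]
opening: 0.0272
t 17.65 pos [0.5375 0.0081 0.0549] rot [-3.141e+00 -1.000e-03  1.785e+00] F [-0.2 -0.   0.4] op 0.0272 q [-0.13  0.53  1.68  0.    0.93 -0.34]
dl,dy,ep [ 6.5  1.4 -3.5] Fch [0.2 0.2 0.3]
target [ 0.5439 -0.015   0.0913]
delta [-0.95  0.05 -1.46] roll 0.01 dist mm 44 rows 1.0
```

View pics/i11.png

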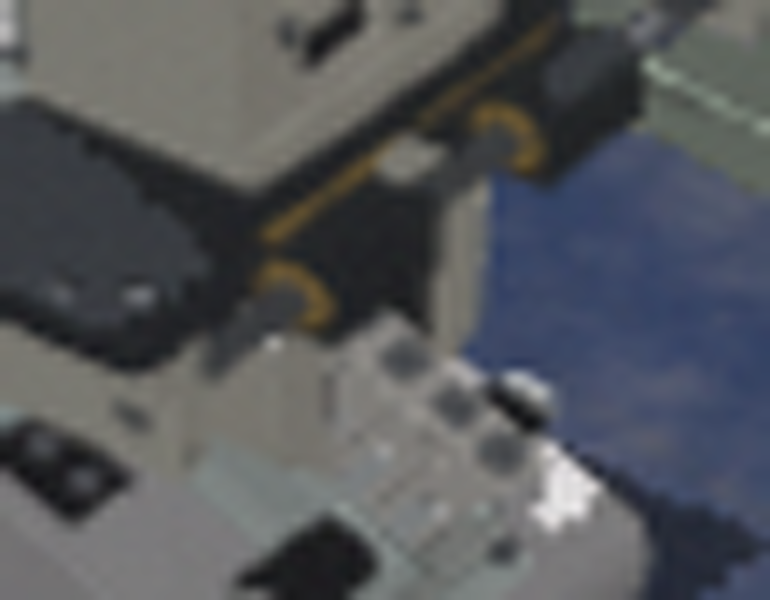

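```bash
python3 -m crank '{"claw":[0.3,0.3,0.3,0.3,0.3,0.3,0.3,0.3],"delta_pos":[[0,0,-0.5],[0,0,-1.2],[-0.5,0,-2.2],[-1.5,0,-3.2],[-2.5,0,-4.2],[-3.5,0,-4.8],[-4.5,0,-4.8],[-5,0,-4.8]],"roll":[0,0,0,0,0,0,0,0]}' 20;  python3 ins.py 4 40;python3 - <<'E'
from ov import *
d=cam("scene"); crop(d,258,130,348,220,8,"pics/j1.png")
d=cam("top"); crop(d,242,175,332,240,8,"pics/j1t.png")
E
```

```text
time: 18.37
tool_pos: [0.5653, -0.1171, 0.176]
tool_rot: [3.14, 0.002, 1.783]
contact_force: [-0.7, -0.3, -0.2]
opening: 0.0275
t 18.37 pos [ 0.5653 -0.1171  0.176 ] rot [3.140e+00 2.000e-03 1.783e+00] F [-0.7 -0.3 -0.2] op 0.0275 q [-0.34  0.46  1.42 -0.    1.26 -0.55]
dl,dy,ep [-44.    0.7 165.6] Fch [-0.2  0.7 -0.1]
target [ 0.5439 -0.015   0.0913]
delta [4.18 0.02 3.38] roll -0.01 dist mm 134 rows 3.2
```

View pics/j1.png

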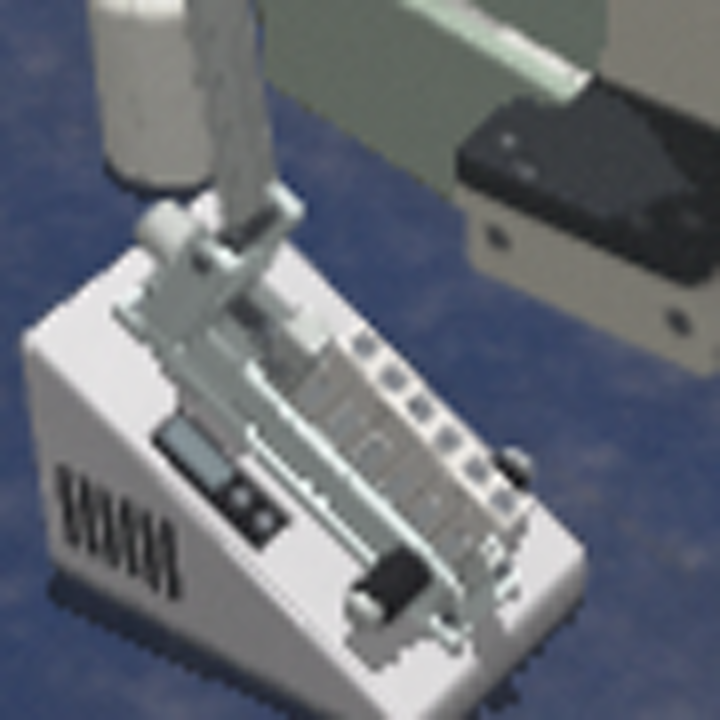

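View pics/j1t.png

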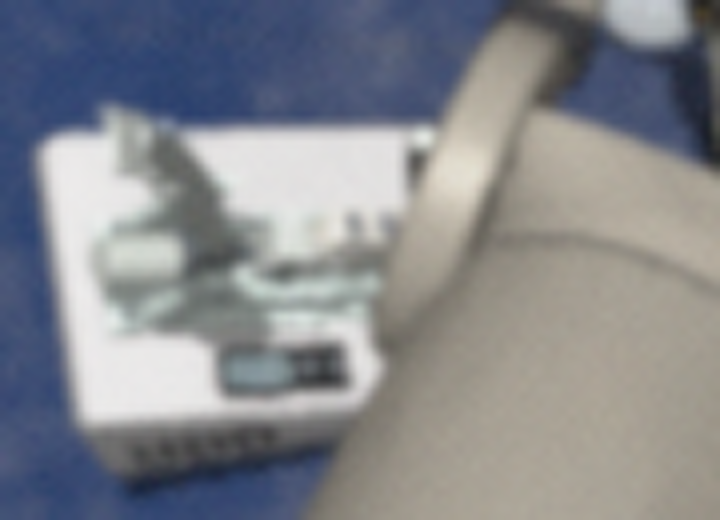

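```bash
python3 - <<'E'
from ov import *
def home(fn,box=(285,150,345,215),s=11):
    d=cam("scene"); im=cv2.resize(d["color"][box[1]:box[3],box[0]:box[2]],None,fx=s,fy=s,interpolation=cv2.INTER_CUBIC)
    fc=lambda x,y,z:O+RC@np.array([x,y,z])/1e3
    def L(a,b,col):
        p=(proj(d,[a,b])-[box[0],box[1]]+.5)*s-.5; cv2.line(im,*[tuple(int(v) for v in x) for x in p],col,1)
    c=[fc(x,y,z) for x in(0,80) for y in(-7,7) for z in(0,45)]
    for a in range(8):
        for b in(1,2,4):
            if not a&b: L(c[a],c[a|b],(0,0,255))
    for x in range(6):
        p=(proj(d,fc(6.67+13.33*x,0,45))[0]-[box[0],box[1]]+.5)*s; cv2.circle(im,(int(p[0]),int(p[1])),3,(0,255,255),1)
    cv2.imwrite(fn,im)
home("pics/j2.png")
E
```

```text
(no output)
```

View pics/j2.png

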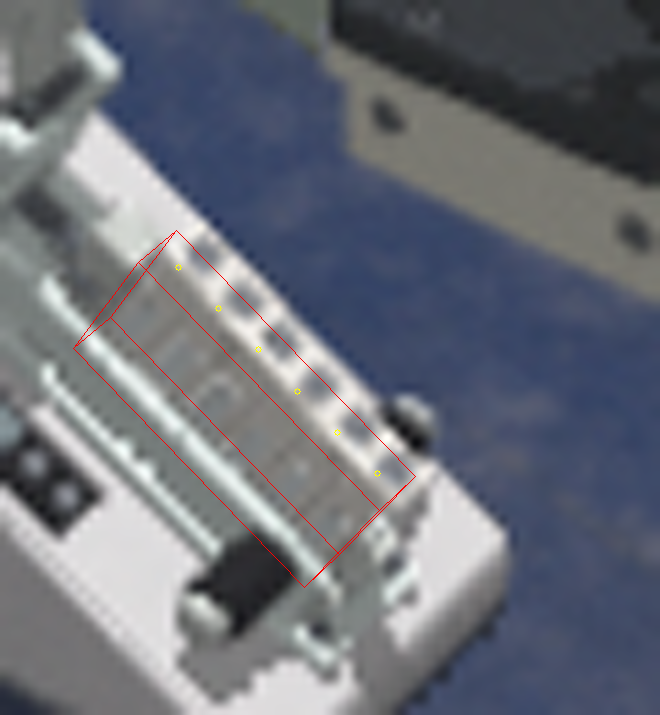

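```bash
cat > tp.py <<'E'
from ins import *
def tipgo(x,y,z):
    p=O+RC@np.array([x,y,z])/1e3-[0,0,.02]; print("tgt",p.round(4)); go(*p,1.784)
def tipwhere():
    s=robot.observe(); print("tip ch",(RC.T@(s["tool_pos"]+[0,0,.02]-O)*1e3).round(1),"F",s["contact_force"].round(1),"Fch",(RC.T@s["contact_force"]).round(1),"t",round(s["time"],2))
if __name__=="__main__":
    tipwhere(); tipgo(*[float(a) for a in sys.argv[1:]])
E
python3 tp.py 58 0 56
```

```text
tip ch [-18.6   1.6 190.6] F [-0.7 -0.6 -0.8] Fch [-0.8  0.8 -0.5] t 18.52
tgt [0.5371 0.0164 0.0957]
delta [5.34 0.07 3.14] roll -0.01 dist mm 155 rows 3.7
```

```bash
python3 -m crank '{"claw":[0,0,0,0,0,0,0,0],"delta_pos":[[1.4,0.07,0],[2.8,0.07,0],[4.2,0.07,0.3],[5.3,0.07,1],[5.3,0.07,2],[5.3,0.07,2.8],[5.3,0.07,3.1],[5.3,0.07,3.1]],"roll":[0,0,0,0,0,0,0,0]}' 20; python3 tp.py 58 0 47
```

```text
time: 19.18
tool_pos: [0.5363, 0.0165, 0.0958]
tool_rot: [-3.138, -0.002, 1.786]
contact_force: [0.4, 0.5, -0.7]
opening: 0.0005
tip ch [58.3  0.7 55.9] F [ 0.4  0.5 -0.7] Fch [ 0.  -0.5 -0.8] t 19.18
tgt [0.5362 0.0208 0.0879]
delta [0.17 0.03 0.32] roll 0.02 dist mm 9 rows 0.2
```

```bash
python3 -m crank '{"claw":[0,0,0,0,0,0,0,0],"delta_pos":[[0.05,0,0.1],[0.1,0,0.2],[0.15,0,0.3],[0.15,0,0.3],[0.15,0,0.3],[0.15,0,0.3],[0.15,0,0.3],[0.15,0,0.3]],"roll":[0,0,0,0,0,0,0,0]}' 20; python3 tp.py 58 0 45
```

```text
time: 19.85
tool_pos: [0.5386, 0.0187, 0.0918]
tool_rot: [3.138, 0.001, 1.784]
contact_force: [-0.7, 0.6, 5.9]
opening: 0.0005
tip ch [57.8 -2.  51.7] F [-0.7  0.6  5.9] Fch [3.5 0.5 4.7] t 19.85
tgt [0.5359 0.0217 0.0862]
delta [ 0.14 -0.08  0.23] roll -0.0 dist mm 7 rows 0.2
```

```bash
python3 -m crank '{"claw":[0,0,0,0,0,0,0,0],"delta_pos":[[0,0,0.03],[0,0,0.06],[0,0,0.1],[0,0,0.12],[0,0,0.12],[0,0,0.12],[0,0,0.12],[0,0,0.12]],"roll":[0,0,0,0,0,0,0,0]}' 20; python3 tp.py 58 0 45
```

```text
time: 20.52
tool_pos: [0.5395, 0.0187, 0.09]
tool_rot: [3.135, 0.001, 1.784]
contact_force: [-1.1, 0.8, 12.7]
opening: 0.0003
tip ch [56.7 -2.8 50.2] F [-1.1  0.8 12.7] Fch [ 7.2  0.9 10.5] t 20.52
tgt [0.5359 0.0217 0.0862]
delta [ 0.15 -0.11  0.15] roll -0.0 dist mm 6 rows 0.1
```

```bash
python3 -m crank '{"claw":[0,0,0,0,0,0,0,0],"delta_pos":[[0,0,0.04],[0,0,0.08],[0,0,0.12],[0,0,0.16],[0,0,0.16],[0,0,0.16],[0,0,0.16],[0,0,0.16]],"roll":[0,0,0,0,0,0,0,0]}' 20; python3 tp.py 58 0 45
```

```text
time: 21.18
tool_pos: [0.5408, 0.0185, 0.0886]
tool_rot: [3.131, 0.003, 1.784]
contact_force: [-3.6, 1.2, 29.6]
opening: 0.0003
tip ch [55.6 -4.1 49.2] F [-3.6  1.2 29.6] Fch [16.5  3.2 24.6] t 21.18
tgt [0.5359 0.0217 0.0862]
delta [ 0.17 -0.17  0.1 ] roll -0.0 dist mm 6 rows 0.2
```

```bash
python3 -m crank '{"claw":[0,0,0,0,0,0,0,0],"delta_pos":[[0,0,-0.5],[-0.3,0,-1],[-1,0,-2],[-1.7,0,-3.5],[-2,0,-5],[-2,0,-6.5],[-2,0,-8],[-2,0,-9.5]],"roll":[0,0,0,0,0,0,0,0]}' 20; python3 tp.py 58 0 45; python3 - <<'E'
from ov import *
d=cam("scene"); box=(258,90,350,215);crop(d,*box,4.8,"pics/k1.png"); crop(d,285,150,345,215,11,"pics/k2.png")
E
```

```text
time: 21.85
tool_pos: [0.5475, -0.0304, 0.3233]
tool_rot: [3.14, 0.0, 1.783]
contact_force: [0.8, -0.0, -0.7]
opening: 0.0
tip ch [ 1.303e+02 -2.000e-01  2.771e+02] F [ 0.8 -0.  -0.7] Fch [-0.5 -0.7 -0.5] t 21.85
tgt [0.5359 0.0217 0.0862]
delta [ 2.14 -0.02  9.49] roll -0.01 dist mm 243 rows 5.8
```

View pics/k1.png

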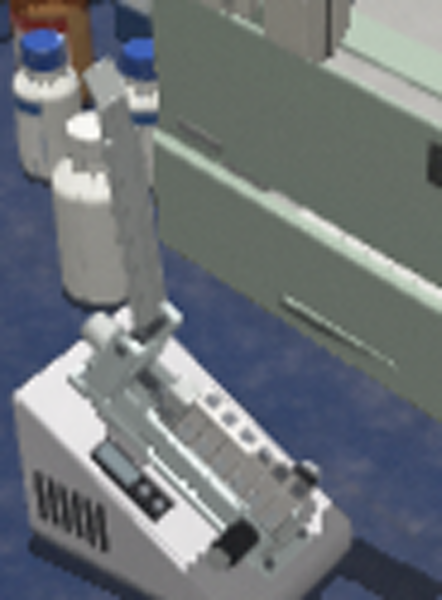

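View pics/k2.png

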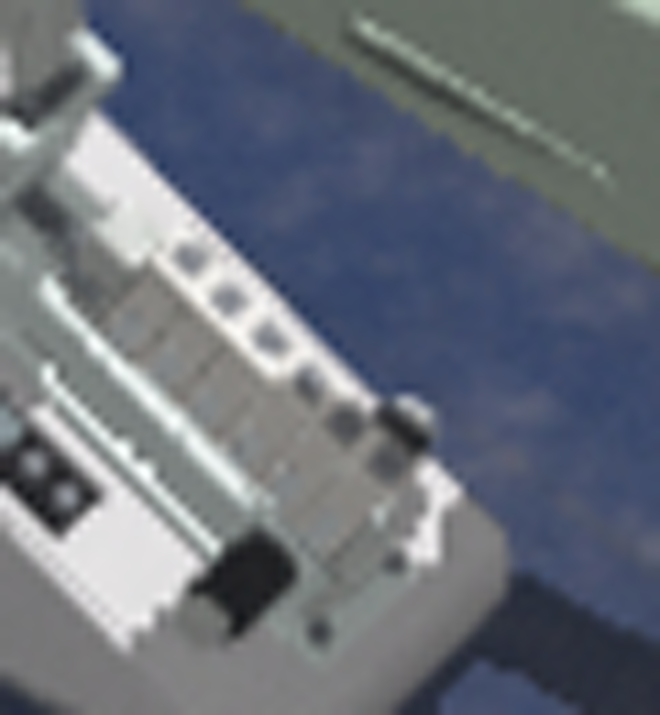

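```bash
cat > rail.py <<'E'
from tp import *
HG=O+RC@np.array([.124,0,.051]); H=np.array([np.cos(1.784),np.sin(1.784),0])
def pt(h,z,y=0): return HG+H*h/1e3+np.array([0,0,z/1e3-.02])+RC[:,1]*y/1e3
def arc(psi,r=122,push=2):
    p=np.radians(psi); dd=9.5*abs(np.cos(p))-push
    return pt(-r*np.sin(p)+dd*np.cos(p), r*np.cos(p)+dd*np.sin(p))
def rows(tg,base=None):
    s=robot.observe(); b=s["tool_pos"] if base is None else base
    Rm=R.from_euler("xyz",s["tool_rot"]).as_matrix(); Rm=R.from_euler("xyz",[np.pi,0,s["tool_rot"][2]]).as_matrix()
    print([np.round(Rm.T@(t-b)/.025,2).tolist() for t in tg])
def rel():
    s=robot.observe(); v=s["tool_pos"]+[0,0,.02]-HG; print("rel hinge h,y,z mm",np.round([v@H*1e3,v@RC[:,1]*1e3,v[2]*1e3],1),"F",s["contact_force"].round(1),"t",round(s["time"],2))
if __name__=="__main__":
    print("HG",HG); rel(); rows([pt(55,190),pt(55,120)])
    rows([arc(a) for a in(-6,0,10,20,30,40,50,60,70,80,90,100,110,120)],base=pt(55,120))
E
python3 rail.py
```

```text
HG [0.52448657 0.07467537 0.14435498]
rel hinge h,y,z mm [-108.4   -2.5  207.1] F [-0.5 -1.1  4.8] t 21.9
[[6.54, -0.1, 0.68], [6.54, -0.1, 3.48]]
[[-1.39, 0.0, -0.02], [-1.9, 0.0, -0.08], [-2.76, 0.0, -0.06], [-3.61, 0.0, 0.12], [-4.42, 0.0, 0.45], [-5.18, 0.0, 0.93], [-5.83, 0.0, 1.54], [-6.37, 0.0, 2.26], [-6.77, 0.0, 3.08], [-7.01, 0.0, 3.97], [-7.08, 0.0, 4.88], [-7.0, 0.0, 5.66], [-6.8, 0.0, 6.42], [-6.48, 0.0, 7.14]]
```

```bash
python3 -m crank '{"claw":[0,0,0,0,0,0,0,0],"delta_pos":[[1.6,-0.1,0],[3.2,-0.1,0],[4.8,-0.1,0],[6.5,-0.1,0],[6.5,-0.1,1],[6.5,-0.1,2],[6.5,-0.1,3.1],[6.5,-0.1,3.5]],"roll":[0,0,0,0,0,0,0,0]}' 20; python3 rail.py; python3 - <<'E'
from ov import *
d=cam("scene"); box=(240,60,350,215);crop(d,*box,3.9,"pics/k3.png")
E
```

```text
time: 22.57
tool_pos: [0.5091, 0.1283, 0.23]
tool_rot: [-3.137, -0.001, 1.785]
contact_force: [-1.2, 0.1, -0.7]
opening: 0.0005
HG [0.52448657 0.07467537 0.14435498]
rel hinge h,y,z mm [ 55.7   3.7 105.6] F [-1.2  0.1 -0.7] t 22.57
[[-0.03, 0.15, -3.37], [-0.03, 0.15, -0.57]]
[[-1.39, -0.0, -0.02], [-1.9, -0.0, -0.08], [-2.76, -0.0, -0.06], [-3.61, -0.0, 0.12], [-4.42, -0.0, 0.45], [-5.18, -0.0, 0.93], [-5.83, -0.01, 1.54], [-6.37, -0.01, 2.26], [-6.77, -0.01, 3.08], [-7.01, -0.01, 3.97], [-7.08, -0.01, 4.88], [-7.0, -0.01, 5.66], [-6.8, -0.01, 6.42], [-6.48, -0.01, 7.14]]
```

View pics/k3.png

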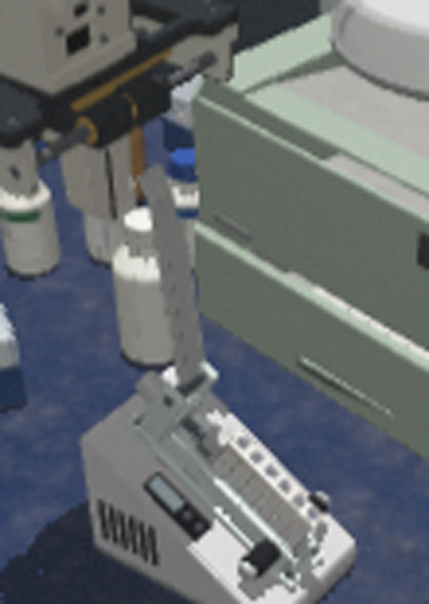

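```bash
python3 -m crank '{"claw":[0,0,0,0,0,0,0,0],"delta_pos":[[-0.7,0.1,-0.55],[-1.4,0.1,-0.6],[-1.9,0.1,-0.6],[-2.4,0.1,-0.6],[-2.8,0.1,-0.6],[-3.2,0.1,-0.5],[-3.6,0.1,-0.4],[-4.0,0.1,-0.25]],"roll":[0,0,0,0,0,0,0,0]}' 20; python3 rail.py; python3 - <<'E'
from ov import *
d=cam("scene"); box=(240,60,350,215);crop(d,*box,3.9,"pics/k4.png")
E
```

```text
time: 23.28
tool_pos: [0.5348, 0.0302, 0.2391]
tool_rot: [3.141, -0.0, 1.784]
contact_force: [-0.3, -0.2, -0.6]
opening: 0.0003
HG [0.52448657 0.07467537 0.14435498]
rel hinge h,y,z mm [-45.7  -0.6 114.7] F [-0.3 -0.2 -0.6] t 23.28
[[4.03, -0.02, -3.01], [4.03, -0.02, -0.21]]
[[-1.39, -0.0, -0.02], [-1.9, -0.0, -0.08], [-2.76, -0.0, -0.06], [-3.61, -0.0, 0.12], [-4.42, -0.0, 0.45], [-5.18, -0.0, 0.93], [-5.83, -0.0, 1.54], [-6.37, -0.0, 2.26], [-6.77, -0.0, 3.08], [-7.01, -0.0, 3.97], [-7.08, -0.0, 4.88], [-7.0, -0.0, 5.66], [-6.8, -0.0, 6.42], [-6.48, -0.0, 7.14]]
```

View pics/k4.png

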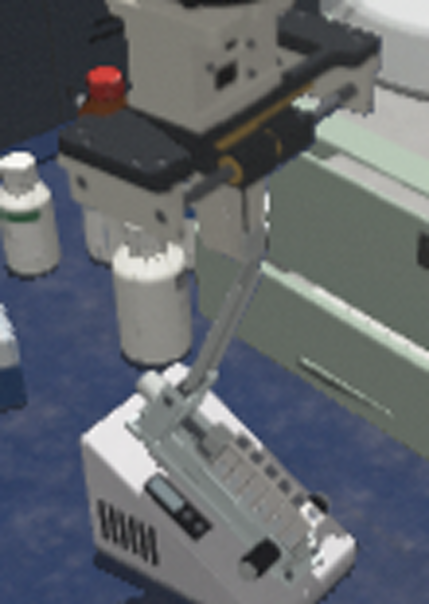

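```bash
python3 -m crank '{"claw":[0,0,0,0,0,0,0,0],"delta_pos":[[-0.4,0,0.25],[-1.15,0,0.7],[-1.8,0,1.3],[-2.3,0,2.05],[-2.7,0,2.9],[-3,0,3.75],[-3.05,0,4.2],[-3.05,0,4.65]],"roll":[0,0,0,0,0,0,0,0]}' 20; python3 rail.py; python3 - <<'E'
from ov import *
d=cam("scene"); box=(240,60,350,215);crop(d,*box,3.9,"pics/k5.png")
E
```

```text
time: 24.0
tool_pos: [0.5502, -0.0443, 0.1212]
tool_rot: [-3.14, -0.001, 1.784]
contact_force: [0.4, 0.3, 0.7]
opening: 0.001
HG [0.52448657 0.07467537 0.14435498]
rel hinge h,y,z mm [-121.7    0.    -3.1] F [0.4 0.3 0.7] t 24.0
[[7.07, 0.0, -7.73], [7.07, 0.0, -4.93]]
[[-1.39, 0.0, -0.02], [-1.9, 0.0, -0.08], [-2.76, 0.0, -0.06], [-3.61, 0.0, 0.12], [-4.42, 0.0, 0.45], [-5.18, 0.0, 0.93], [-5.83, 0.0, 1.54], [-6.37, 0.0, 2.26], [-6.77, 0.0, 3.08], [-7.01, 0.0, 3.97], [-7.08, 0.0, 4.88], [-7.0, 0.0, 5.66], [-6.8, 0.0, 6.42], [-6.48, 0.0, 7.14]]
```

View pics/k5.png

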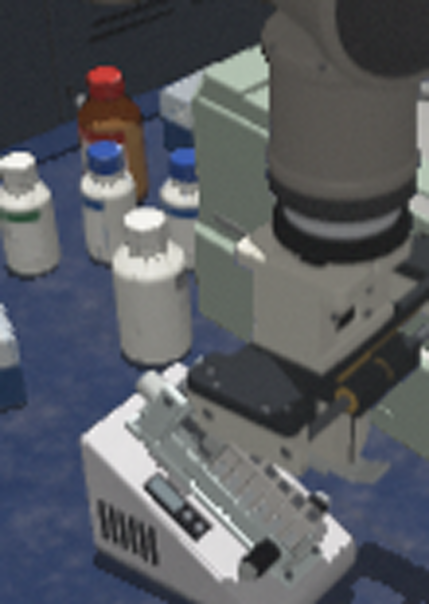

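```bash
python3 -m crank '{"claw":[0,0,0,0,0,0,0,0],"delta_pos":[[0.03,0,0.35],[0.07,0,0.7],[0.15,0,1.1],[0.25,0,1.4],[0.35,0,1.65],[0.42,0,1.85],[0.42,0,1.85],[0.42,0,1.85]],"roll":[0,0,0,0,0,0,0,0]}' 20; python3 rail.py|sed -n 2p
```

```text
time: 24.72
tool_pos: [0.5485, -0.033, 0.0767]
tool_rot: [-3.141, -0.0, 1.785]
contact_force: [0.1, -0.6, -0.0]
opening: 0.0002
rel hinge h,y,z mm [-110.4   -0.7  -47.7] F [ 0.1 -0.6 -0. ] t 24.72
```

```bash
python3 -m crank '{"claw":[0,0,0,0,0,0,0,0],"delta_pos":[[0.04,0,0.08],[0.08,0,0.16],[0.12,0,0.24],[0.17,0,0.32],[0.19,0,0.38],[0.2,0,0.42],[0.2,0,0.42],[0.2,0,0.42]],"roll":[0,0,0,0,0,0,0,0]}' 20; python3 rail.py|sed -n 2p;  python3 - <<'E'
from ov import *
d=cam("scene"); crop(d,265,125,345,215,7,"pics/k6.png")
E
```

```text
time: 25.38
tool_pos: [0.548, -0.0287, 0.0673]
tool_rot: [3.14, 0.001, 1.785]
contact_force: [-2.0, -0.8, 8.1]
opening: 0.0001
rel hinge h,y,z mm [-106.    -1.1  -57. ] F [-2.  -0.8  8.1] t 25.38
```

View pics/k6.png

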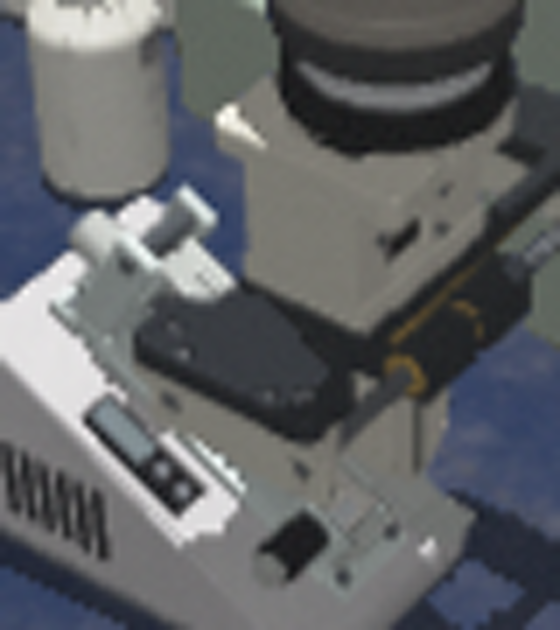

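```bash
python3 -m crank '{"claw":[0,0,0,0,0,0,0,0],"delta_pos":[[0,0,0.05],[0,0,0.1],[0,0,0.14],[0,0,0.14],[0,0,0.14],[0,0,0.14],[0,0,0.14],[0,0,0.14]],"roll":[0,0,0,0,0,0,0,0]}' 20; python3 rail.py|sed -n 2p
```

```text
time: 26.1
tool_pos: [0.5485, -0.0287, 0.0662]
tool_rot: [3.138, 0.002, 1.785]
contact_force: [-7.0, 0.9, 25.4]
opening: 0.0007
rel hinge h,y,z mm [-106.1   -1.6  -58.2] F [-7.   0.9 25.4] t 26.1
```

Stiff: shut. Lift off and look.

```bash
python3 -m crank '{"claw":[0,0,0,0,0,0,0,0],"delta_pos":[[0,0,-0.4],[0,0,-1],[-0.5,-0.5,-2],[-1.5,-1.5,-3.2],[-2.5,-2.5,-4.4],[-3.5,-3.5,-5.5],[-4.5,-4.5,-6],[-5,-5,-6]],"roll":[0,0,0,0,0,0,0,0]}' 20; python3 -m crank '{"claw":[0,0,0,0,0,0,0,0],"delta_pos":[[-0.6,-0.6,0],[-1,-1,0],[-1.5,-1.5,0],[-2,-2,0],[-2,-2,0],[-2,-2,0],[-2,-2,0],[-2,-2,0]],"roll":[0,0,0,0,0,0,0,0]}' 20; python3 rail.py|sed -n 2p;  python3 - <<'E'
from ov import *
d=cam("scene"); crop(d,258,130,348,220,8,"pics/k7.png");cv2.imwrite("pics/k7f.png",d["color"])
d=cam("top"); crop(d,230,150,410,270,4.4,"pics/k7t.png")
E
```

```text
time: 26.77
tool_pos: [0.4516, -0.1798, 0.2162]
tool_rot: [3.138, 0.005, 1.784]
contact_force: [0.2, 0.4, -0.3]
opening: 0.0003
time: 27.43
tool_pos: [0.414, -0.2358, 0.2127]
tool_rot: [3.141, -0.0, 1.785]
contact_force: [0.5, -0.2, 0.4]
opening: 0.0003
rel hinge h,y,z mm [-280.1  173.7   88.4] F [ 0.5 -0.2  0.4] t 27.43
```

View pics/k7.png

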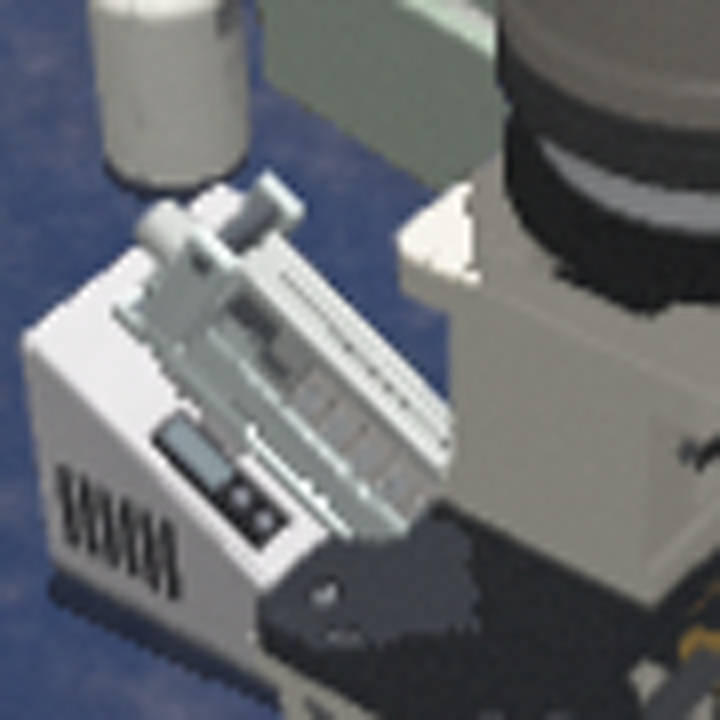

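View pics/k7t.png

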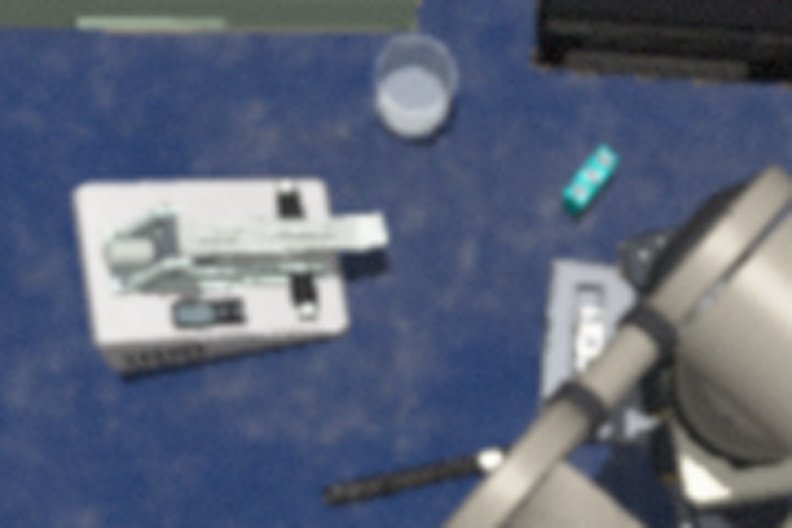

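View pics/k7f.png

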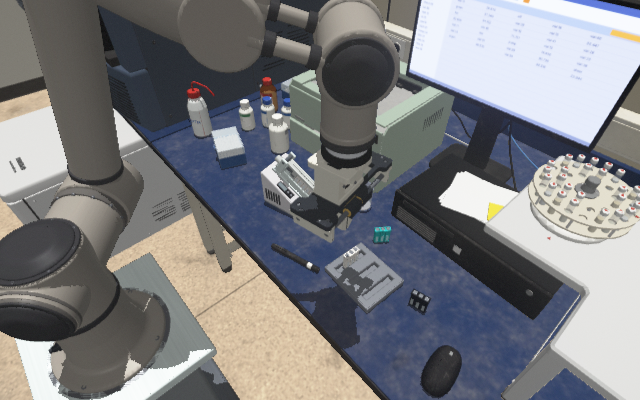

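```bash
python3 -m crank '{"claw":[0,0,0,0,0,0,0,0],"delta_pos":[[-1,1,-1],[-2,0.5,-2],[-3,0,-3],[-4,0,-4],[-5,0,-4],[-5,0,-4],[-5,0,-4],[-5,0,-4]],"roll":[0,0,0,0,0,0,0,0]}' 20; python3 - <<'E'
from rail import *
for n,b,s in(("scene",(258,135,343,225),7),("top",(240,175,325,240),9)):
    d=cam(n); im=cv2.resize(d["color"][b[1]:b[3],b[0]:b[2]],None,fx=s,fy=s,interpolation=cv2.INTER_CUBIC)
    cv2.imwrite(f"pics/m_{n}_raw.png",im)
    for a,col in((0,(0,0,255)),(.08,(0,255,255))):
        dr=RC@np.array([-np.cos(a),0,np.sin(a)]); nn=RC@np.array([np.sin(a),0,np.cos(a)])
        for y in(-.01,.01):
            p=(proj(d,[HG-nn*.001+RC[:,1]*y,HG-nn*.001+RC[:,1]*y+dr*.136])-[b[0],b[1]]+.5)*s
            cv2.line(im,*[tuple(int(v) for v in x) for x in p],col,1)
    cv2.imwrite(f"pics/m_{n}.png",im)
rel()
E
```

```text
time: 28.2
tool_pos: [0.4401, -0.3576, 0.3119]
tool_rot: [-3.141, -0.002, 1.785]
contact_force: [0.1, 1.2, 0.7]
opening: 0.0004
rel hinge h,y,z mm [-404.4  173.8  188. ] F [-0.5 -0.3  0.5] t 28.3
```

View pics/m_scene.png

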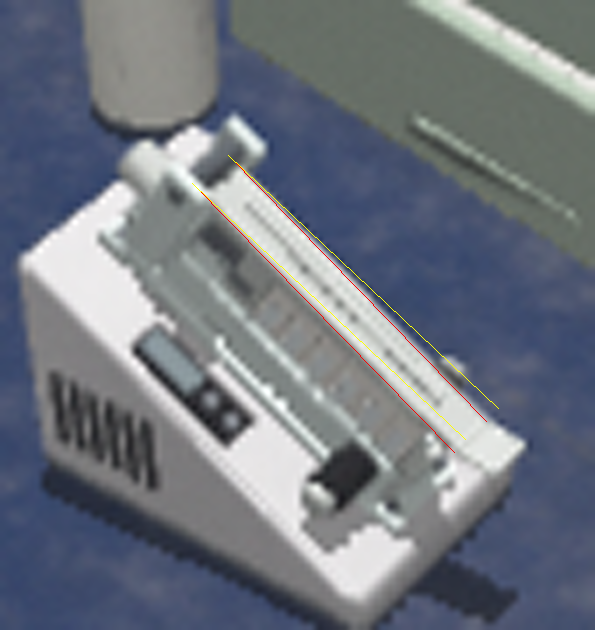

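View pics/m_scene_raw.png

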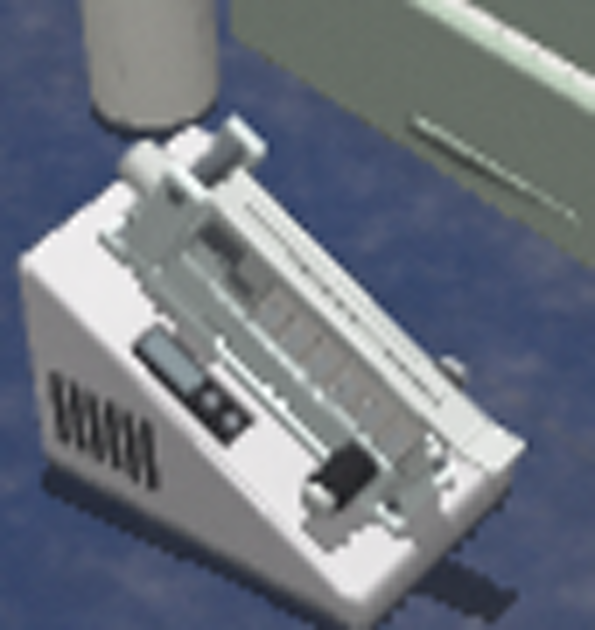

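```bash
python3 - <<'E'
from h import *
print(robot.hand_in()); print(robot.observe()["time"])
E
```

```text
the job is handed in; nothing more can be done
None
the job is handed in; nothing more can be done
```

The six-cell strip is in the photometer channel against the nose stop and the hold-down rail is shut over it; I handed in at about 28.3 s. No verdict came back, so the end state rests on my own checks.

**What I did**
- **Rail:** I pushed it back to its open limit first, to make room for the gripper.
- **Strip:** I took it from the rack, tilted it in the grip against the slot wall, pressed the follower back with it and lowered it behind the stop. I then released it, pressed it flat and swung the rail shut.

**Last checks**
- **Strip:** The row of cells lies parallel to the channel, about 1 px off the predicted home position (roughly 3 mm). That offset is within the channel fit's error.
- **Rail:** The last push met a stiff 25 N stop within about 1 mm of the computed shut position. The final picture shows the rail's edges parallel to the predicted shut lines.
- **Surroundings:** The half strip still stands in the rack, and the beaker and marker look unmoved. The bottle also looked unmoved in the scene pictures. The arm was clear, with no contact force.

**What went wrong or disagreed**
- **Finger tips:** They sit about 20 mm above the reported tool point, so the first grasp closed on nothing.
- **First insertion:** The strip rode onto the follower and over-tilted. I re-tilted it against the nose stop and tried again.
- **Rail limit:** Pushing the rail back reached 73 N on the fingers at its open limit.
- **After release:** The strip was tilted about 3° too steep until I pressed it flat, with up to 30 N.
- **Not measured:** I did not measure the follower travel; the strip's position implies about 22 mm.

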